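# Stand a lamp's pivot pin and hold the swing arm over it

### The arm

A 6-joint arm with a two-finger parallel gripper is mounted at the origin on the work surface. World frame = base frame: x ahead of the robot, y to its left, z up, the work surface at z = 0. Lengths are in m, angles in degrees, forces in N, time in s.
With the tool pointing down it reaches from about 0.325 to 0.9 m from the base axis. Payload 3.5 kg.
Tool frame: the origin (TCP) lies midway between the tips of the shut fingers; the grasp point (between the pads) lies 19 mm behind it (arm.grip_depth is the distance from the TCP to the grasp point, in m); z points along the fingers, y is the direction in which the jaws open and shut (so a half turn about z gives the same grasp; the last joint's range is limited). The gripper opens to 85 mm and grips with 20 to 120 N. Pads are 22 mm wide; open, the fingers measure 114 mm over their backs; the gripper's body (76 mm by 85 mm) begins 54 mm behind the grasp point. The pads swing forward as they close: fully open they stand 13 mm farther back than shut.
Start: joints at [62.028, 15.837, -1.513, 72.651, 0, 84.076], TCP at [0.235, 0.579, 0.194] pointing down, gripper open.
Joint ranges: [-178.77, 178.77], [-48.84, 107.48], [-61.69, 71.31], [-111.58, 123.2], [-90, 87.43], [-180, 180]. Speed limits (degrees/s): [147.25, 147.25, 180, 180, 180, 180].

### API

Orientations are given as [roll, pitch, yaw] about the fixed x, y, z axes, in that order (R = Rz(yaw) Ry(pitch) Rx(roll)).
In Python, from plant import arm, viewer, order gives the robot as it stands. The module is installed in compiled form; this text tells all that it offers.
- The arm moves only by the tool arm_command, never from a script. Its argument "rows" is a list of rows, each a list of 7 numbers: the turn, a rotation vector about the tool's x, y, z in rad, then the shift along the tool's x, y, z in cm, then the opening, from -1 (shut) to 1 (fully open). In form: [[ax, ay, az, dx, dy, dz, gripper], ...]. A call has 1 to 8 rows; each row is the pose to reach, as a shift and turn from the pose commanded when the call began, along the tool's axes at that moment; what a row does not reach only later rows make up. A row lasts 1/12 s, in which the tool goes at most 41.7 mm and 7.16 degrees, less where a joint would pass 70% of its speed; a pose out of reach is approached as far as the arm can. A call with a gripper value outside its range is refused whole. The fingers move at their own pace and stop on an object; "newtons" is the grip in N (left out, the last holds). Time passes only in rows, so rows that repeat a pose let the fingers close. It gives the time, the measured TCP pose, the force and the opening at its end, in the units of the state.
- arm.get_state(): the state, without advancing time (a new reading comes with each control period).
- viewer.get_image(name): name is "scene" or "top" or "wrist"; returns (picture, depth): 480x640x3 uint8, red, green, blue; 480x640 float32, m along the optical axis (not along the pixel's ray), 0 where there is no reading.
- viewer.calibration(name): a dict with "fx", "fy", "cx", "cy" (pixels), "dist_coeffs" ([k1, k2, p1, p2, k3] as OpenCV has them; the pictures are not rectified), "R" (3x3) and "t" (3): a world point X has camera coordinates R X + t. Camera axes: x right, y down, z forward; pixel columns grow to the right and rows downward; lengths in m; the calibration is good to about 2 mm. A picture is of the moment at which its call begins: read the wrist's pose just before it. calibration takes no time and is no camera call; for the wrist camera it gives the pose at the moment of the call.
- order.close_job(): hands the job in, once; it reports no verdict.
The state is a dict: "clock": time; "joint_pos": joint angles; "qd": joint speeds; "tau": joint torques, N m; "position": TCP position; "ee_rot": TCP orientation; "wrist_force": force on the tool from outside, world axes, zero at the start; "wrist_torque": the same for the moment, N m; "opening": opening from 0.0 (shut) to 1.0 (fully open).
Only numpy, scipy, OpenCV 4.12 (cv2) and the standard library are available. Lean on these libraries where they do the work, as an engineer would, in place of code of your own. Each camera call takes 0.05 s, during which the arm holds its last target.

### The job

Get the bench lamp ready for refitting its arm: take the long steel pivot pin out of the black rack and stand it fully home in the bore of the white lamp base, then let go of it. Then pick up the white lamp arm from above, gripping its bar at the balance point, keep it level, and hold it with its heavy eye centred over the pin and a few centimetres above the pin's top, touching neither pin nor base. Finish while still holding it there, and leave everything else where it is.

Things in the scene. Friction and masses are not known exactly. Their poses are not given: they have to be found in the camera images.
- pin: plain round steel pivot pin, diameter 14 mm, 90 mm long, about 0.1 kg; origin at the centre of its foot, z along it upward. It starts upright in one of the two holes of the rack, foot 10 mm and top 100 mm above the table
- pin_top (a point): centre of the steel pin's top end, 90 mm above its foot
- rack: fixed black block 70 (x) x 130 (y) x 30 mm (z), origin at the centre of its underside on the table. Two upright holes 17 mm wide and 20 mm deep at y = -35 and +35 mm: one holds the long steel pin, the other the short brass stud, either way round
- base: fixed white lamp base: round foot 124 mm across and 18 mm high with a square 56 mm boss on it, boss top 50 mm above the table; origin at the centre of the underside on the table. In the centre of the boss is an upright bore 16 mm wide and 32 mm deep with a chamfered mouth. A small black thumb screw sticks out of one side of the boss, to 52 mm from the axis
- base_bore (a point): centre of the floor of the base's bore, 18 mm above the table; the mouth is 32 mm above this point. With the pin home its foot is here and its top stands 108 mm above the table
- lever: lamp arm lying flat on the table, about 0.5 kg (0.35 to 0.65): at one end a dark, heavy cast eye (ring 54 mm across, 40 mm high, upright hole 26 mm), from it a straight white bar 16 mm wide and 20 mm high (from 14 to 34 mm above the underside), and a grey block 30 x 26 x 40 mm at the other end. Origin on the eye's axis at its underside; x runs along the bar from the eye to the grey block, whose far face is at x = 262 mm; z is up. Eye and grey block rest on the table
- lever_balance (a point): the lamp arm's balance point: on the middle of the bar, 70 mm from the eye's axis and 24 mm above the underside. Axes as the lamp arm's. Gripped across the bar within about 20 mm of here it stays level
- stud: short brass stud standing in the other hole of the rack: a bystander, diameter 14 mm, 50 mm tall, foot 10 mm above the table
- bush: copper-coloured bush, a ring 34 mm across and 20 mm high, standing on the table between robot and lamp base: a bystander
- tape_yellow: roll of yellow tape, 96 mm across, 24 mm high, lying flat beyond the lamp base: a bystander
- tape_brown: roll of brown tape, 72 mm across, 45 mm high, lying flat at the right: a bystander
- pot: lilac open square pot, 80 x 80 x 85 mm, at the left: a bystander
- wrench: steel wrench 170 mm long lying at the back left: a bystander
- clamp: red bar clamp 180 mm long lying at the back right: a bystander
- charger: black charger brick 100 x 50 x 30 mm at the right: a bystander
Not all that is in view belongs to the job. Of the things like the base, leave any that is red; of the rest the smaller one is meant.

How it is judged (in metres and radians):
On the way, in this order (a step that is already met when the one before it is completed fails the run):
1. the steel pin stands fully home in the lamp base's bore and has been let go (horizontal distance between pin and base_bore below 0.004 m and z of pin in the frame of base_bore below 0.004 m and angle between pin's own z axis and vertical below 0.12 rad and contact force between the fingers and pin below 0.2 N), for 0.3 s.
2. the lamp arm is lifted clear of the table, gripped at its balance point (x of the grasp point in the frame of lever_balance between -0.025 and 0.025 m and contact force between the fingers and lever above 2 N and height (world z) of lever above 0.04 m), for 0.2 s.
At the end, for the whole second after the job is handed in: Pin free in the bore, foot within 4 mm of floor and axis. Lamp arm held in the fingers within 25 mm of its balance point, still, level to 0.1 rad, eye within 8 mm of the pin's axis, its underside 6 to 70 mm above the pin's top, touching neither pin nor base (all of step 1 and x of the grasp point in the frame of lever_balance between -0.025 and 0.025 m and contact force between the fingers and lever above 2 N and horizontal distance between lever and pin_top below 0.008 m and z of lever in the frame of pin_top between 0.006 and 0.07 m and angle between lever's own z axis and vertical below 0.1 rad and contact force between lever and pin below 0.1 N and contact force between lever and base below 0.1 N and linear speed of lever below 0.03 m/s and angular speed of lever below 0.2 rad/s); the arm keeps its last pose, push and grip.
It fails at once if the lamp arm is tipped by more than 0.3 rad (angle between lever's own z axis and vertical above 0.3 rad).
It fails at once if a bystander is moved by more than 30 mm (distance of any of stud, bush, tape_yellow, tape_brown, pot, wrench, clamp, charger from where it was at the start of the episode above 0.03 m).
It also fails if it takes over 72 s, if anything falls off the work surface, if the arm or the gripper's body presses on something with over 40 N, if the wrist force passes 120 N, or if a joint passes its speed limit or range.

## Working session

There is one attempt and no reset: what is moved stays moved. The work goes in short steps, Python scripts to look and compute and a tool call to move; the robot and the scene stay as the last step left them, time stands still between calls to the robot, and variables do not carry over. Pictures are saved under pics/ and viewed, and the job is handed in when it is done.

Besides the shell and the picture viewer there is one more tool, called by a JSON object that holds its "name" and its "arguments", one argument or row to a line. arm_command: Moves the arm, as the interface text tells. Its arguments: {"type":"object","properties":{"rows":{"type":"array"},"newtons":{"type":"number"}},"required":["rows"]}

```bash
mkdir -p pics; ls
cat > h.py <<'E'
import numpy as np, cv2, sys
from plant import arm, viewer, order
def snap(n,f):
    im,d=viewer.get_image(n); c=viewer.calibration(n)
    cv2.imwrite(f'pics/{f}.png',im[:,:,::-1]); np.savez(f'pics/{f}.npz',im=im,d=d,**{k:np.array(v) for k,v in c.items()})
def load(f): return np.load(f'pics/{f}.npz')
def ray(c,u,v):
    K=np.array([[c['fx'],0,c['cx']],[0,c['fy'],c['cy']],[0,0,1.]])
    p=cv2.undistortPoints(np.array([[[u,v]]],float),K,c['dist_coeffs'])[0,0]
    return np.array([p[0],p[1],1.])
def atz(c,u,v,z):
    r=c['R'].T@ray(c,u,v); o=-c['R'].T@c['t']; return o+r*(z-o[2])/r[2]
def pt(c,u,v):
    d=c['d'][int(round(v)),int(round(u))]; return c['R'].T@(ray(c,u,v)*d-c['t'])
def cloud(c):
    h,w=c['d'].shape; K=np.array([[c['fx'],0,c['cx']],[0,c['fy'],c['cy']],[0,0,1.]])
    uv=np.stack(np.meshgrid(np.arange(w),np.arange(h)),-1).reshape(-1,1,2).astype(float)
    p=cv2.undistortPoints(uv,K,c['dist_coeffs'])[:,0]; p=np.c_[p,np.ones(len(p))]*c['d'].reshape(-1,1)
    return ((p-c['t'])@c['R']).reshape(h,w,3)
def crop(f,u0,v0,u1,v1,s,o):
    im=cv2.imread(f'pics/{f}.png')[v0:v1,u0:u1]; cv2.imwrite(f'pics/{o}.png',cv2.resize(im,None,fx=s,fy=s,interpolation=cv2.INTER_CUBIC))
E
python3 - <<'E'
from h import *
snap('scene','s0'); snap('top','t0'); print(arm.get_state(), arm.grip_depth)
for n in ['scene','top','wrist']:
    c=viewer.calibration(n); print(n,-np.array(c['R']).T@c['t'],c['fx'])
E
```

```text
pics
{'clock': 0.1, 'joint_pos': array([ 6.20290059e+01,  1.58760993e+01, -1.59160465e+00,  7.26526727e+01,
       -2.04062959e-04,  8.40752964e+01]), 'qd': array([-0.00913195, -0.05008695,  0.18486329,  0.10934217,  0.05120376,
       -0.01898779]), 'tau': array([-3.23385066e-04, -4.46708751e+01,  2.96128947e+01,  8.48367257e-03,
       -1.20822542e-04, -1.13919306e-06]), 'position': array([0.23422804, 0.57857437, 0.19323448]), 'ee_rot': array([-1.79880245e+02, -1.22224722e-02,  1.57953697e+02]), 'wrist_force': array([ 0.0680319 ,  0.18716447, -0.06341115]), 'wrist_torque': array([ 0.0433306 , -0.02765782,  0.04221645]), 'opening': 0.9984103276514179} 0.0187
scene [ 1.29032169 -0.38474824  1.19732833] 597.2083497842576
top [ 0.38295918 -0.01119534  1.37824881] 474.4514184732616
wrist [0.16581731 0.60670033 0.37262005] 342.00361535589565
```

View pics/s0.png

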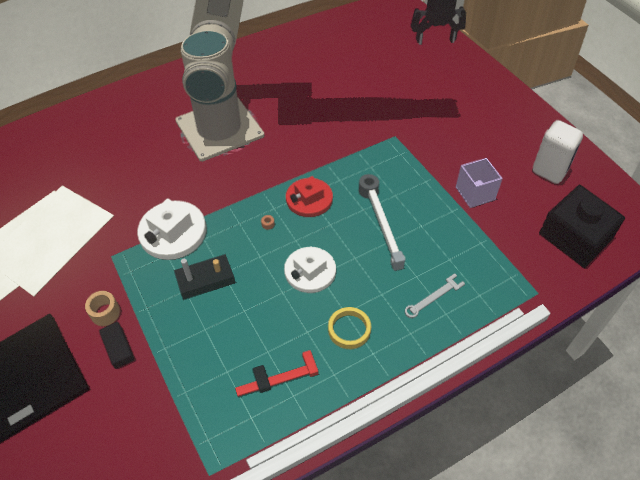

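View pics/t0.png

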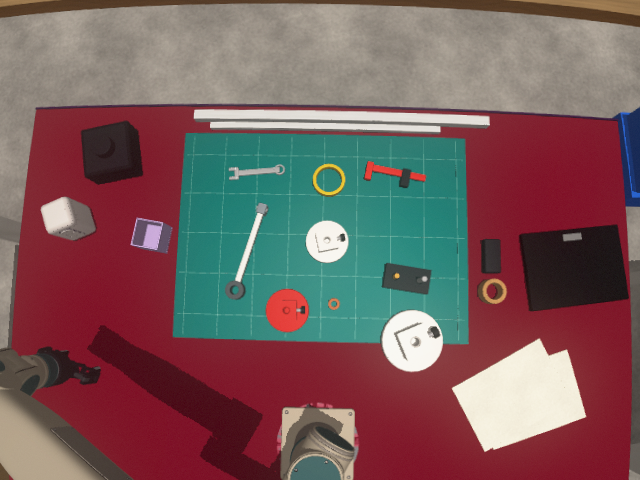

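The bases in the top view are red at (288,310), large white at (412,340) and small white at (327,241). With red excluded, the smaller white one at (327,241) is meant. The rack is at (407,279), with the steel pin probably in its right hole, and the lever runs from (235,290) to (262,209). I'll confirm these in crops.

Run:
```python
from h import *
crop('t0',290,200,450,310,5,'c1'); crop('s0',160,220,360,310,4,'c2'); crop('t0',210,190,290,310,5,'c3')
c=load('t0'); P=cloud(c)
for n,(u,v) in dict(big=(400,355),small=(315,255),rackbody=(408,270),eye=(235,282),bar=(248,250)).items(): print(n,P[v,u])
```

```text
big [ 0.25893103 -0.22533066  0.03029759]
small [0.53736511 0.02067695 0.02102264]
rackbody [ 0.49938402 -0.24663426  0.02813074]
eye [0.45268754 0.24442215 0.04401056]
bar [0.54592623 0.21295528 0.03347152]
```

View pics/c1.png

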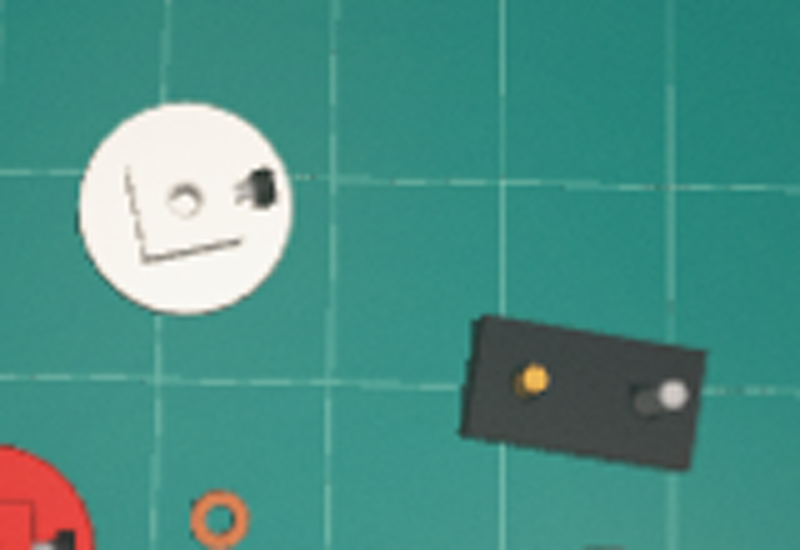

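View pics/c2.png

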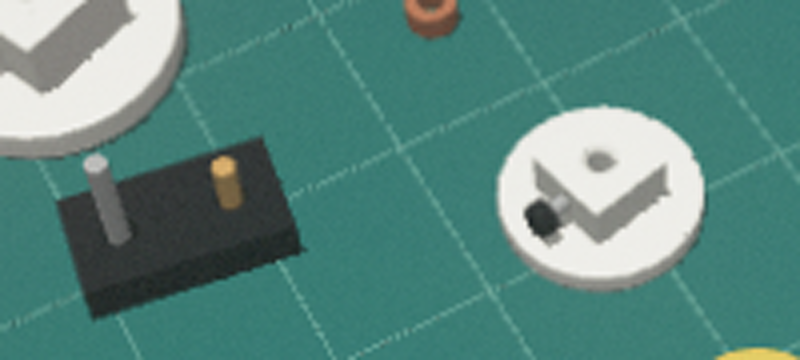

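View pics/c3.png

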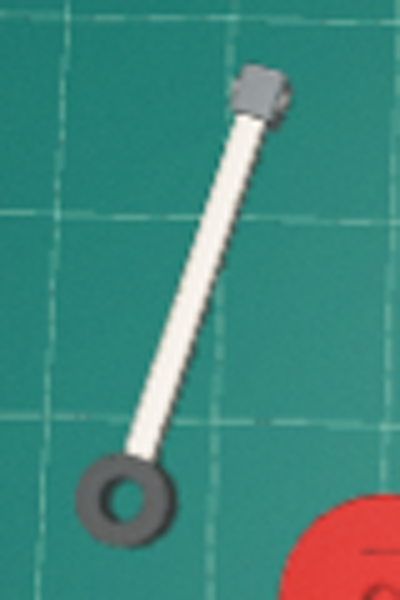

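Confirmed: the small white base has its bore at crop (183,200). The steel pin is in the rack's right hole (673,394) and the brass stud is in the left one. The eye is at (126,501) and the grey block at (263,92). Next I'll triangulate these from both cameras.

Run:
```python
from h import *
t=load('t0'); s=load('s0')
f=lambda o,k,x,y:(o[0]+(x+.5)/k-.5,o[1]+(y+.5)/k-.5)
T=lambda x,y,z:atz(t,*f((290,200),5,x,y),z).round(4)
S=lambda x,y,z:atz(s,*f((160,220),4,x,y),z).round(4)
L=lambda x,y,z:atz(t,*f((210,190),5,x,y),z).round(4)
print('pin',T(673,394,.1),S(96,163,.1)); print('bore',T(183,200,.05),S(600,159,.05))
print('stud',T(535,379,.06),S(224,167,.06))
e=L(126,501,.04);g=L(263,90,.04);d=g-e;print('eye',e,'grey',g,np.linalg.norm(d),np.degrees(np.arctan2(d[1],d[0])), 'bal',e+d/np.linalg.norm(d)*.07)
print('rack y dir',np.degrees(np.arctan2(*(T(673,394,.1)-T(535,379,.06))[1::-1])))
print('screw',T(262,188,.035))
st=arm.get_state();print(st['position'],st['ee_rot'])
from scipy.spatial.transform import Rotation as R
print(R.from_euler('xyz',st['ee_rot'],degrees=True).as_matrix().round(4))
```

```text
pin [ 0.4713 -0.2784  0.1   ] [ 0.4708 -0.2805  0.1   ]
bore [ 0.5786 -0.0106  0.05  ] [ 0.5793 -0.0149  0.05  ]
stud [ 0.4809 -0.2091  0.06  ] [ 0.4814 -0.2115  0.06  ]
eye [0.4308 0.2448 0.04  ] grey [0.6693 0.1762 0.04  ] 0.24816972015135125 -16.04687722195956 bal [0.49807251 0.22545034 0.04      ]
rack y dir -97.8868834047799
screw [ 0.5888 -0.0556  0.035 ]
[0.23422804 0.57857437 0.19323448] [-1.79880245e+02 -1.22224722e-02  1.57953697e+02]
[[-9.269e-01  3.754e-01 -1.000e-03]
 [ 3.754e-01  9.269e-01 -1.900e-03]
 [ 2.000e-04 -2.100e-03 -1.000e+00]]
```

```bash
cat >> h.py <<'E'
def go(x,y,z,yaw):
    s=arm.get_state(); p=s['position']; w=np.radians(s['ee_rot'][2]); d=np.array([x,y,z])-p
    X=np.array([np.cos(w),np.sin(w),0]);Y=np.array([np.sin(w),-np.cos(w),0])
    a=(np.degrees(w)-yaw+180)%360-180
    print('pos',p.round(4),s['ee_rot'].round(2),'F',s['wrist_force'].round(1),'op',round(s['opening'],3),'t',round(s['clock'],2))
    print('az %.3f  d %.2f %.2f %.2f cm'%(np.radians(a),d@X*100,d@Y*100,-d[2]*100),'j',s['joint_pos'].round(1))
E
python3 -c "
from h import *
go(.471,-.279,.20,82)"
```

```text
pos [0.2342 0.5786 0.1932] [-1.7988e+02 -1.0000e-02  1.5795e+02] F [ 0.1  0.2 -0.1] op 0.998 t 0.1
az 1.326  d -54.14 -70.60 -0.68 cm j [62.  15.9 -1.6 72.7 -0.  84.1]
```

{"name": "arm_command", "arguments": {
  "rows": [
    [1.326,0,0,0,0,0,1]
  ],
  "newtons": 40
}}

```text
clock: 0.18
position: [0.2293, 0.5693, 0.1916]
ee_rot: [-172.0, -0.1, 158.0]
wrist_force: [-1.3, -1.5, -1.4]
opening: 1.001
```

I put the turn in the x slot instead of z, so the tool rolled about 7°. I'm undoing that first.

{"name": "arm_command", "arguments": {
  "rows": [
    [0,0,0,0,0,0,1],
    [0,0,0,0,0,0,1]
  ]
}}

```text
clock: 0.35
position: [0.2346, 0.5791, 0.1904]
ee_rot: [-172.5, -0.0, 158.0]
wrist_force: [-0.0, -0.7, 0.2]
opening: 1.003
```

```bash
python3 -c "
from h import *
go(.471,-.279,.20,82)"
```

```text
pos [0.2346 0.5791 0.1904] [-1.7249e+02 -3.0000e-02  1.5795e+02] F [-0.  -0.7  0.2] op 1.003 t 0.35
az 1.326  d -54.13 -70.66 -0.96 cm j [62.4 21.7  5.7 81.4 -0.7 84.5]
```

{"name": "arm_command", "arguments": {
  "rows": [
    [-0.125,0,0,0,0,0,1],
    [-0.125,0,0,0,0,0,1],
    [-0.125,0,0,0,0,0,1]
  ]
}}

```text
clock: 0.6
position: [0.2328, 0.5759, 0.1937]
ee_rot: [-179.8, -0.0, 158.0]
wrist_force: [0.9, 0.6, 0.6]
opening: 1.001
```

```bash
python3 -c "
from h import *
go(.471,-.279,.20,82)"
```

```text
pos [0.2328 0.5759 0.1937] [-1.7983e+02 -2.0000e-02  1.5795e+02] F [0.9 0.6 0.6] op 1.001 t 0.6
az 1.326  d -54.17 -70.30 -0.63 cm j [62.  15.6 -1.9 72.7  0.  84.1]
```

Upright again. Now the transit.

{"name": "arm_command", "arguments": {
  "rows": [
    [0,0,1.326,-54.2,-70.4,-0.7,1],
    [0,0,1.326,-54.2,-70.4,-0.7,1],
    [0,0,1.326,-54.2,-70.4,-0.7,1],
    [0,0,1.326,-54.2,-70.4,-0.7,1],
    [0,0,1.326,-54.2,-70.4,-0.7,1],
    [0,0,1.326,-54.2,-70.4,-0.7,1],
    [0,0,1.326,-54.2,-70.4,-0.7,1],
    [0,0,1.326,-54.2,-70.4,-0.7,1]
  ]
}}

```text
clock: 1.27
position: [0.3259, 0.2575, 0.2002]
ee_rot: [179.6, -0.1, 100.4]
wrist_force: [1.4, -0.3, -0.3]
opening: 1.004
```

```bash
python3 -c "
from h import *
go(.471,-.279,.20,82)"
```

```text
pos [0.3259 0.2575 0.2002] [ 1.7961e+02 -1.2000e-01  1.0035e+02] F [ 1.4 -0.3 -0.3] op 1.004 t 1.27
az 0.320  d -55.38 4.63 0.02 cm j [ 29.4  -6.4 -25.2  70.8  -0.  109. ]
```

{"name": "arm_command", "arguments": {
  "rows": [
    [0,0,0.2,-50,4,0,1],
    [0,0,0.2,-50,4,0,1],
    [0,0,0.2,-50,4,0,1],
    [0,0,0.2,-50,4,0,1],
    [0,0,0.2,-50,4,0,1],
    [0,0,0.2,-50,4,0,1],
    [0,0,0.2,-50,4,0,1],
    [0,0,0.2,-50,4,0,1]
  ]
}}

```text
clock: 1.93
position: [0.4138, -0.0664, 0.2004]
ee_rot: [179.6, 0.1, 89.2]
wrist_force: [1.3, 1.2, 1.0]
opening: 1.001
```

{"name": "arm_command", "arguments": {
  "rows": [
    [0,0,0,-10,0,0,1],
    [0,0,0,-10,0,0,1],
    [0,0,0,-10,0,0,1],
    [0,0,0,-10,0,0,1],
    [0,0,0,-10,0,0,1]
  ]
}}

```text
clock: 2.35
position: [0.4115, -0.165, 0.1994]
ee_rot: [179.8, 0.1, 89.1]
wrist_force: [-0.2, 0.7, 0.6]
opening: 1.0
```

```bash
python3 -c "
from h import *
go(.471,-.279,.20,82)"
```

```text
pos [ 0.4115 -0.165   0.1994] [1.7976e+02 1.0000e-01 8.9050e+01] F [-0.2  0.7  0.6] op 1.0 t 2.35
az 0.123  d -11.30 6.14 -0.06 cm j [-30.2  -3.2 -22.4  70.6   0.   60.7]
```

{"name": "arm_command", "arguments": {
  "rows": [
    [0,0,0.123,-11.3,6.1,0,1],
    [0,0,0.123,-11.3,6.1,0,1],
    [0,0,0.123,-11.3,6.1,0,1],
    [0,0,0.123,-11.3,6.1,0,1],
    [0,0,0.123,-11.3,6.1,0,1],
    [0,0,0.123,-11.3,6.1,0,1]
  ]
}}

```text
clock: 2.85
position: [0.4699, -0.2759, 0.1977]
ee_rot: [180.0, -0.0, 82.2]
wrist_force: [0.1, 1.3, 0.4]
opening: 0.999
```

```bash
python3 -c "
from h import *
go(.471,-.279,.20,82)
snap('wrist','w1')
c=load('w1'); print(c['R'],-c['R'].T@c['t'])"
```

```text
pos [ 0.4699 -0.2759  0.1977] [ 1.7999e+02 -3.0000e-02  8.2230e+01] F [0.1 1.3 0.4] op 0.999 t 2.85
az 0.004  d -0.29 0.15 -0.23 cm j [-37.2   7.6 -11.3  71.1   0.   60.5]
[[ 0.99078963 -0.13540341 -0.00134918]
 [-0.12919841 -0.94827496  0.28996959]
 [-0.04054227 -0.28712455 -0.95703491]] [ 0.47934899 -0.20226393  0.37695405]
```

View pics/w1.png

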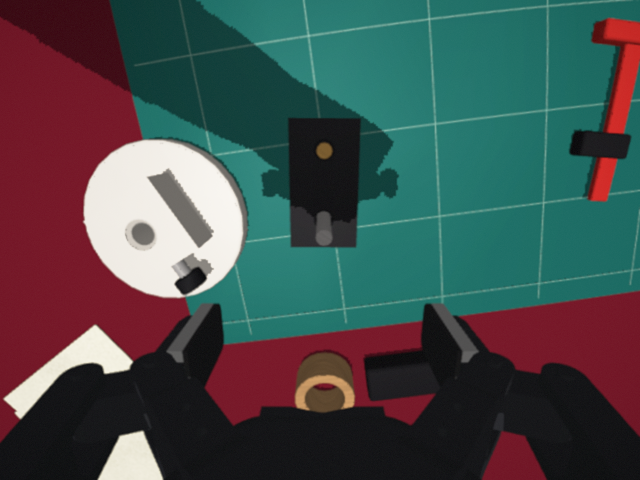

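```bash
python3 -c "
from h import *
crop('w1',280,190,370,260,8,'c4')
c=load('w1'); print(atz(c,324,237,.1), pt(c,324,237)); P=cloud(c); 
m=(P[...,2]>.085)&(P[...,2]<.115); ys,xs=np.nonzero(m[150:290,280:370]); print(len(xs), xs.mean()+280,ys.mean()+150, P[150:290,280:370][m[150:290,280:370]].mean(0))"
```

```text
[ 0.47024698 -0.27904489  0.1       ] [ 0.47018114 -0.27960029  0.09799663]
267 323.0561797752809 235.35580524344567 [ 0.46958299 -0.27805579  0.09794763]
```

View pics/c4.png

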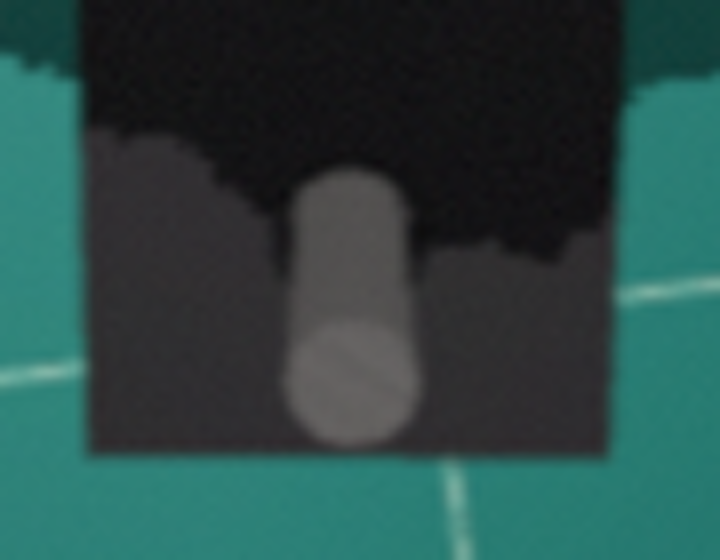

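{"name": "arm_command", "arguments": {
  "rows": [
    [0,0,0,-0.3,0,3,1],
    [0,0,0,-0.3,0,6,1],
    [0,0,0,-0.3,0,9,1],
    [0,0,0,-0.3,0,11.5,1],
    [0,0,0,-0.3,0,13.7,1],
    [0,0,0,-0.3,0,13.7,1],
    [0,0,0,-0.3,0,13.7,1]
  ]
}}

```text
clock: 3.48
position: [0.4677, -0.2778, 0.0596]
ee_rot: [-179.8, -0.1, 82.2]
wrist_force: [0.2, 0.7, 0.0]
opening: 0.997
```

```bash
python3 -c "
from h import *
go(.470,-.2793,.061,82)
snap('wrist','w2')"
```

```text
pos [ 0.4677 -0.2778  0.0596] [-1.7985e+02 -1.0000e-01  8.2240e+01] F [0.2 0.7 0. ] op 0.997 t 3.48
az 0.004  d -0.11 0.25 -0.14 cm j [-37.5  14.1 -21.2  54.9   0.   60.2]
```

View pics/w2.png

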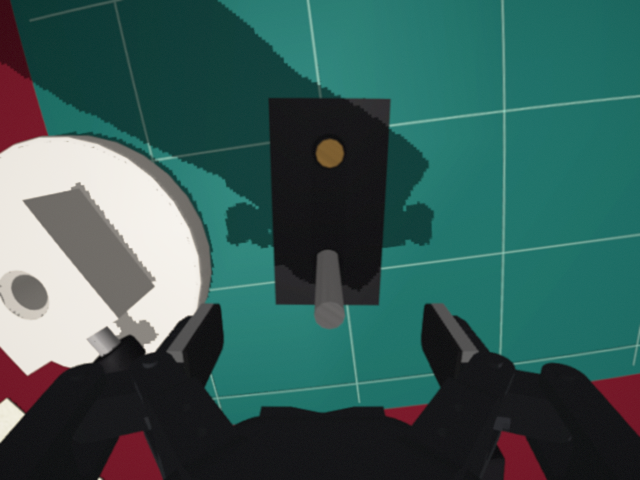

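```bash
python3 -c "
from h import *
c=load('w2'); print(atz(c,330,316,.1)); P=cloud(c)
for u,v in [(120,352),(103,342),(210,325),(200,360),(430,325)]: print(u,v,P[v,u])"
```

```text
[ 0.47221131 -0.28263847  0.1       ]
120 352 [ 0.33512298 -0.31381147  0.05829415]
103 342 [ 0.32333689 -0.30746813  0.05465553]
210 325 [ 0.42757997 -0.26647924  0.12554394]
200 360 [ 0.42689045 -0.27235129  0.13927846]
430 325 [ 0.51188237 -0.28040756  0.12142141]
```

{"name": "arm_command", "arguments": {
  "rows": [
    [0,0,0,-0.2,0.2,-0.1,1],
    [0,0,0,-0.2,0.2,-0.1,1],
    [0,0,0,-0.2,0.2,-0.1,0.4],
    [0,0,0,-0.2,0.2,-0.1,-0.2],
    [0,0,0,-0.2,0.2,-0.1,-0.6],
    [0,0,0,-0.2,0.2,-0.1,-1],
    [0,0,0,-0.2,0.2,-0.1,-1],
    [0,0,0,-0.2,0.2,-0.1,-1]
  ],
  "newtons": 40
}}

```text
clock: 4.2
position: [0.4707, -0.2825, 0.0609]
ee_rot: [-180.0, -0.0, 82.1]
wrist_force: [-0.1, -0.2, 2.1]
opening: 0.149
```

{"name": "arm_command", "arguments": {
  "rows": [
    [0,0,0,0,0,0,-1],
    [0,0,0,0,0,0,-1],
    [0,0,0,0,0,0,-1],
    [0,0,0,0,0,0,-1],
    [0,0,0,0,0,0,-1],
    [0,0,0,0,0,0,-1]
  ]
}}

```text
clock: 4.7
position: [0.4708, -0.2826, 0.061]
ee_rot: [180.0, 0.0, 82.1]
wrist_force: [-0.1, 0.3, 1.7]
opening: 0.107
```

```bash
python3 -c "
from h import *
go(.470,-.2793,.061,82)
snap('wrist','w3'); crop('w3',250,240,400,370,5,'c5')"
```

```text
pos [ 0.4708 -0.2826  0.061 ] [180.     0.    82.15] F [-0.1  0.3  1.7] op 0.107 t 4.7
az 0.003  d 0.31 -0.13 0.00 cm j [-37.7  14.3 -20.7  55.   -0.   60.1]
```

View pics/w3.png

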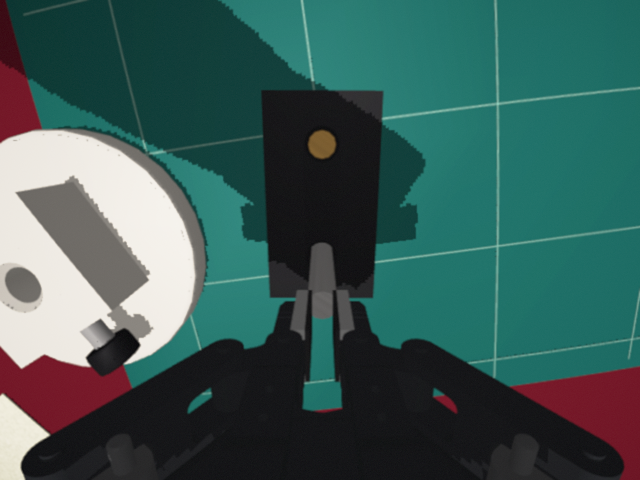

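View pics/c5.png

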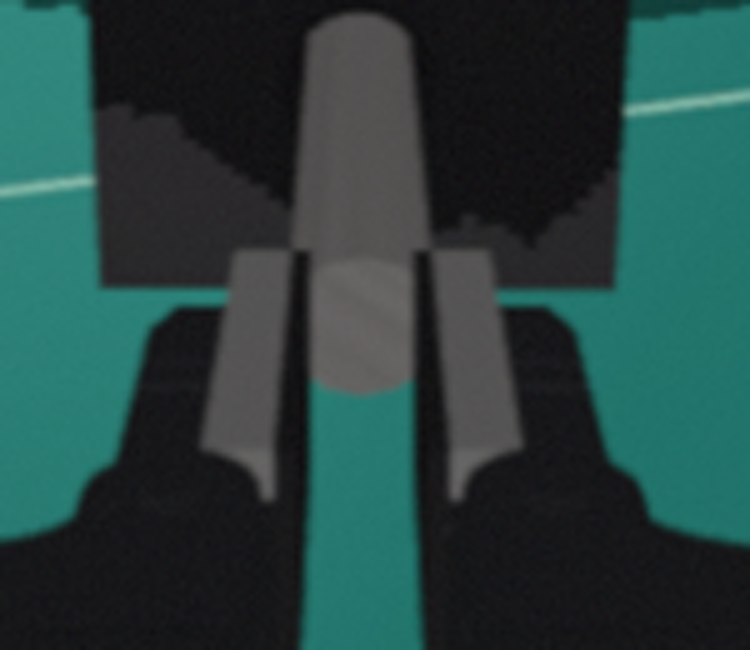

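```bash
python3 -c "
from h import *
c=load('w3'); print(atz(c,320,304,.1)); P=cloud(c)
X=np.array([np.cos(np.radians(82.15)),np.sin(np.radians(82.15)),0]);Y=np.array([X[1],-X[0],0]); t=np.array([.4708,-.2826,.061])
for u,v in [(297,292),(303,310),(345,295),(347,320),(297,330),(300,350),(318,303),(312,375)]: q=P[v,u]; print(u,v,q.round(4),'tool',((q-t)@X).round(4),((q-t)@Y).round(4))
# project tool points
K=np.array([[c['fx'],0,c['cx']],[0,c['fy'],c['cy']],[0,0,1.]])
for a,z in [(0,.1),(.011,.1),(-.011,.1),(.007,.1),(-.007,.1),(.011,.09),(.011,.08)]:
  print(a,z,cv2.projectPoints((t*[1,1,0]+a*X+[0,0,z])[None],cv2.Rodrigues(c['R'])[0],c['t'],K,c['dist_coeffs'])[0].ravel())"
```

```text
[ 0.47013552 -0.27924922  0.1       ]
297 292 [ 0.4809 -0.2093  0.2404] tool 0.074 -0.0
303 310 [ 0.4648 -0.2706  0.1206] tool 0.011 -0.0076
345 295 [ 0.4818 -0.2728  0.1074] tool 0.0112 0.0096
347 320 [ 0.4812 -0.2725  0.1292] tool 0.0115 0.009
297 330 [ 0.4636 -0.2703  0.1357] tool 0.0112 -0.0089
300 350 [ 0.4654 -0.2702  0.1481] tool 0.0116 -0.007
318 303 [ 0.4693 -0.2788  0.0996] tool 0.0035 -0.002
312 375 [ 4.467e-01 -3.935e-01  2.000e-04] tool -0.1131 -0.0088
0 0.1 [322.46108362 310.38826052]
0.011 0.1 [322.45826195 288.27501955]
-0.011 0.1 [322.46355238 331.529311  ]
0.007 0.1 [322.45933092 296.4309994 ]
-0.007 0.1 [322.46269346 323.95180129]
0.011 0.09 [322.45411447 279.58347997]
0.011 0.08 [322.45039584 271.85424892]
```

{"name": "arm_command", "arguments": {
  "rows": [
    [0,0,0,0,0,-1,-1],
    [0,0,0,0,0,-3,-1],
    [0,0,0,0,0,-5,-1],
    [0,0,0,0,0,-7,-1],
    [0,0,0,0,0,-8,-1],
    [0,0,0,0,0,-8,-1],
    [0,0,0,0,0,-8,-1]
  ]
}}

```text
clock: 5.33
position: [0.4711, -0.2827, 0.1413]
ee_rot: [179.9, 0.0, 82.2]
wrist_force: [-1.0, -0.6, -0.6]
opening: 0.109
```

```bash
python3 -c "
from h import *
go(.579,-.075,.141,82)
"
```

```text
pos [ 0.4711 -0.2827  0.1413] [1.7995e+02 3.0000e-02 8.2150e+01] F [-1.  -0.6 -0.6] op 0.109 t 5.33
az 0.003  d 22.05 7.86 0.03 cm j [-37.7  10.1 -15.3  64.5   0.   60.1]
```

{"name": "arm_command", "arguments": {
  "rows": [
    [0,0,0,3,1,0,-1],
    [0,0,0,6.3,2.2,0,-1],
    [0,0,0,9.5,3.4,0,-1],
    [0,0,0,12.7,4.5,0,-1],
    [0,0,0,16,5.7,0,-1],
    [0,0,0,19,6.8,0,-1],
    [0,0,0,21,7.5,0,-1],
    [0,0,0,22,7.9,0,-1]
  ]
}}

```text
clock: 6.0
position: [0.5786, -0.0725, 0.1389]
ee_rot: [-179.8, -0.1, 82.3]
wrist_force: [-0.0, 0.2, -1.4]
opening: 0.108
```

{"name": "arm_command", "arguments": {
  "rows": [
    [0,0,0,0,0,0,-1],
    [0,0,0,0,0,0,-1],
    [0,0,0,0,0,0,-1]
  ]
}}

```text
clock: 6.25
position: [0.5781, -0.0763, 0.1402]
ee_rot: [-179.9, 0.0, 82.1]
wrist_force: [-0.5, -0.3, 0.2]
opening: 0.107
```

```bash
python3 -c "
from h import *
go(.579,-.015,.141,82)
snap('wrist','w4'); snap('scene','s4')
crop('w4',250,120,410,330,3,'c6')
"
```

```text
pos [ 0.5781 -0.0763  0.1402] [-1.799e+02  3.000e-02  8.209e+01] F [-0.5 -0.3  0.2] op 0.107 t 6.25
az 0.002  d 6.09 -0.75 -0.08 cm j [-13.8  13.6 -11.1  65.4  -0.   84.1]
```

View pics/w4.png

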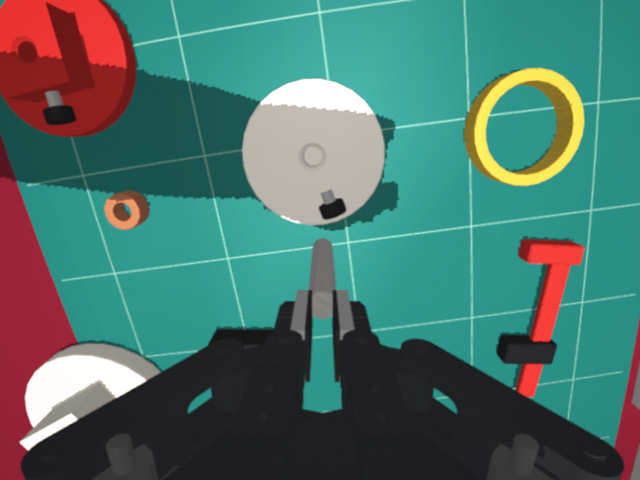

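View pics/c6.png

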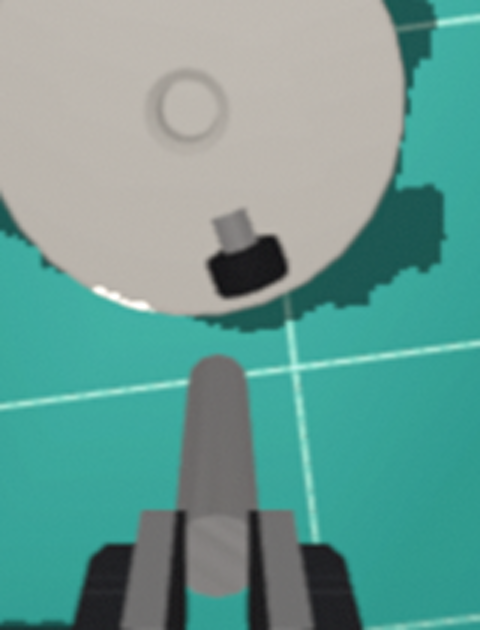

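```bash
python3 -c "
from h import *
c=load('w4'); b=atz(c,250+(188.5+.5)/3-.5,120+(110.5)/3-.5,.05); print('bore',b)
w=np.radians(82.09);X=np.array([np.cos(w),np.sin(w),0]);Y=np.array([X[1],-X[0],0]);t=np.array([.5781,-.0763,0])
K=np.array([[c['fx'],0,c['cx']],[0,c['fy'],c['cy']],[0,0,1.]])
pr=lambda q:cv2.projectPoints(q[None],cv2.Rodrigues(c['R'])[0],c['t'],K,c['dist_coeffs'])[0].ravel()
p=t+.0025*X; q=lambda r:((r-[250-.0,120])*3).round(1)
z0=.1402+.039-.09
for z in (z0,z0+.09): print(z,[q(pr(p+d+[0,0,z])) for d in (0*X,.007*X,-.007*X,.007*Y,-.007*Y)])
print('pin->bore tool', (b-p)@X,(b-p)@Y)
crop('s4',180,180,380,320,4,'c7')"
```

```text
bore [ 0.5792078  -0.01336141  0.05      ]
0.0892 [array([217.1, 378.5]), array([217.1, 349.8]), array([217.1, 406.6]), array([246.8, 378.4]), array([187.3, 378.5])]
0.1792 [array([216.3, 553.9]), array([216.2, 511.6]), array([216.3, 595. ]), array([262.5, 553.9]), array([170.1, 553.9])]
pin->bore tool 0.05999221472853037 -0.0075641830593206625
```

View pics/c7.png

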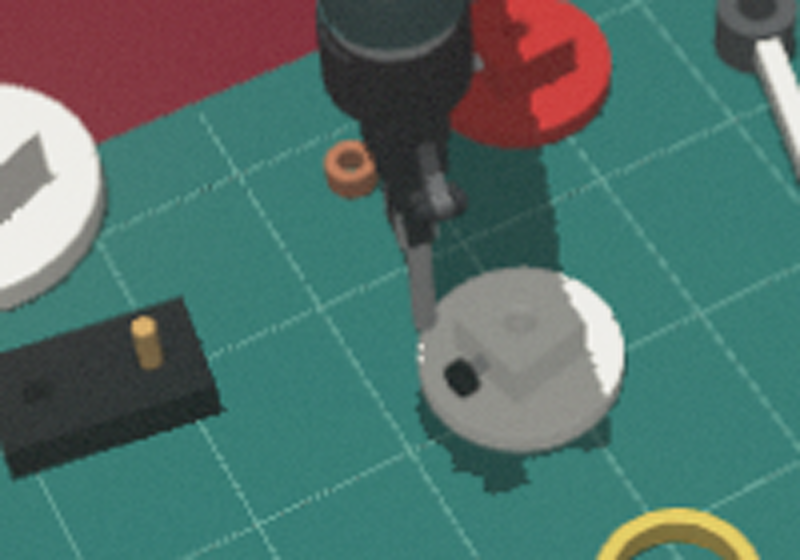

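{"name": "arm_command", "arguments": {
  "rows": [
    [0,0,0,2,-0.25,0,-1],
    [0,0,0,4,-0.5,0,-1],
    [0,0,0,5.5,-0.7,0,-1],
    [0,0,0,6.1,-0.75,0.8,-1],
    [0,0,0,6.1,-0.75,1.8,-1],
    [0,0,0,6.1,-0.75,2.6,-1],
    [0,0,0,6.1,-0.75,2.8,-1],
    [0,0,0,6.1,-0.75,2.8,-1]
  ]
}}

```text
clock: 7.02
position: [0.5786, -0.0148, 0.1111]
ee_rot: [-179.8, 0.0, 82.1]
wrist_force: [0.1, -0.6, -1.4]
opening: 0.108
```

{"name": "arm_command", "arguments": {
  "rows": [
    [0,0,0,0,0,0,-1],
    [0,0,0,0,0,0,-1],
    [0,0,0,0,0,0,-1]
  ]
}}

```text
clock: 7.27
position: [0.5805, -0.0144, 0.1134]
ee_rot: [179.9, 0.0, 82.1]
wrist_force: [-0.3, 0.6, -1.2]
opening: 0.106
```

```bash
python3 -c "
from h import *
go(.579,-.015,.112,82)
snap('wrist','w5'); snap('scene','s5')
crop('w5',240,180,400,330,5,'c8');crop('s5',270,220,350,300,8,'c9')
"
```

```text
pos [ 0.5805 -0.0144  0.1134] [179.95   0.    82.12] F [-0.3  0.6 -1.2] op 0.106 t 7.27
az 0.002  d -0.08 -0.14 0.14 cm j [ -7.8  14.5 -13.5  62.   -0.   90.1]
```

View pics/c8.png

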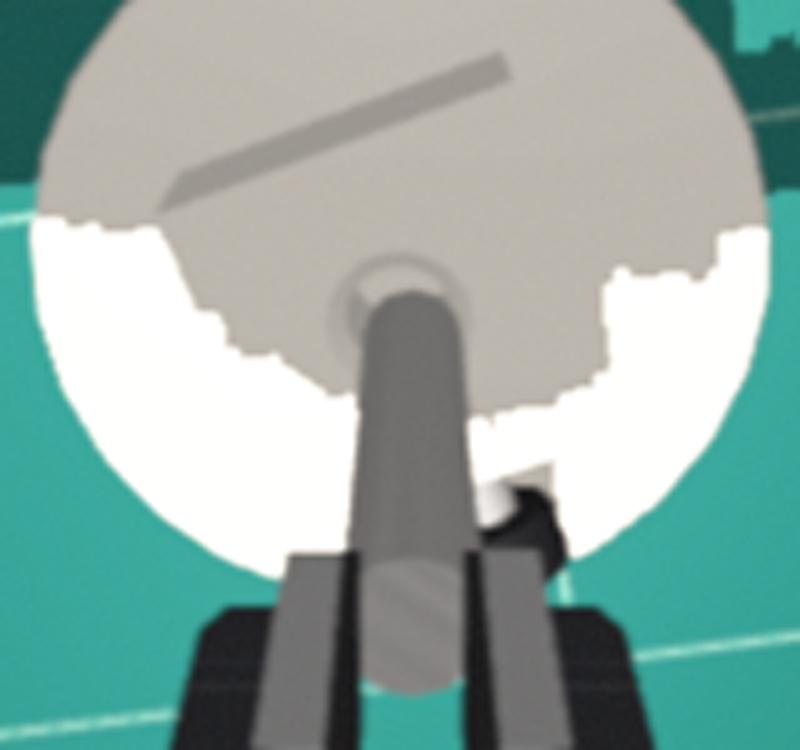

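View pics/c9.png

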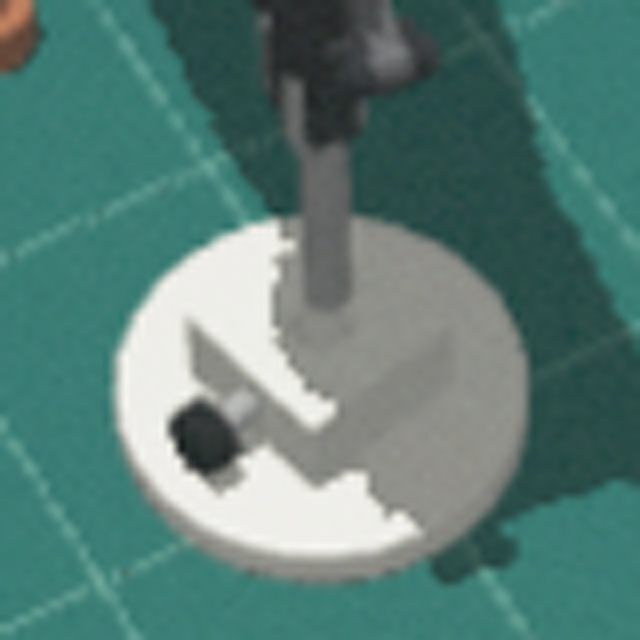

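```bash
python3 -c "
from h import *
c=load('w5'); g=lambda x,y,z:atz(c,240+(x+.5)/5-.5,180+(y+.5)/5-.5,z)
w=np.radians(82.12);X=np.array([np.cos(w),np.sin(w),0]);Y=np.array([X[1],-X[0],0]);t=np.array([.5805,-.0144,0])
for n,p in dict(b_top=g(400,252,.05),b_l=g(328,320,.05),b_r=g(472,320,.05),foot_front=g(412,290,.1134+.039-.09),foot_l=g(363,340,.0624),foot_r=g(462,340,.0624),top_front=g(412,558,.1524),top_back=g(412,694,.1524)).items(): print(n,p.round(4),'tool',((p-t)@X*1000).round(2),((p-t)@Y*1000).round(2))
s=load('s5'); h=lambda x,y,z:atz(s,270+(x+.5)/8-.5,220+(y+.5)/8-.5,z)
print('scene foot',h(327,297,.0624))
"
```

```text
b_top [ 0.5801 -0.0027  0.05  ] tool 11.55 -2.04
b_l [ 0.568  -0.0115  0.05  ] tool 1.15 -12.74
b_r [ 0.5892 -0.0144  0.05  ] tool 1.14 8.61
foot_front [ 0.5815 -0.0052  0.0624] tool 9.26 -0.29
foot_l [ 0.5736 -0.0115  0.0624] tool 1.93 -7.21
foot_r [ 0.5875 -0.0134  0.0624] tool 1.92 6.77
top_front [ 0.5816 -0.0048  0.1524] tool 9.66 -0.28
top_back [ 0.5797 -0.0183  0.1524] tool -4.02 -0.28
scene foot [ 0.58123661 -0.01359373  0.0624    ]
```

{"name": "arm_command", "arguments": {
  "rows": [
    [0,0,0,-0.15,-0.18,0,-1],
    [0,0,0,-0.15,-0.18,0,-1],
    [0,0,0,-0.15,-0.18,0.5,-1],
    [0,0,0,-0.15,-0.18,1.0,-1],
    [0,0,0,-0.15,-0.18,1.4,-1],
    [0,0,0,-0.15,-0.18,1.8,-1],
    [0,0,0,-0.15,-0.18,1.8,-1],
    [0,0,0,-0.15,-0.18,1.8,-1]
  ]
}}

```text
clock: 8.03
position: [0.5776, -0.0151, 0.0943]
ee_rot: [-179.9, 0.0, 82.2]
wrist_force: [0.6, 0.5, -0.9]
opening: 0.108
```

```bash
python3 -c "
from h import *
go(.579,-.016,.070,82)
snap('wrist','w6'); snap('scene','s6')
crop('w6',240,180,400,330,5,'c10');crop('s6',270,220,350,300,8,'c11')
"
```

```text
pos [ 0.5776 -0.0151  0.0943] [-179.94    0.     82.15] F [ 0.6  0.5 -0.9] op 0.108 t 8.03
az 0.003  d -0.07 0.15 2.43 cm j [ -7.9  15.2 -15.   59.9  -0.   89.9]
```

View pics/c10.png

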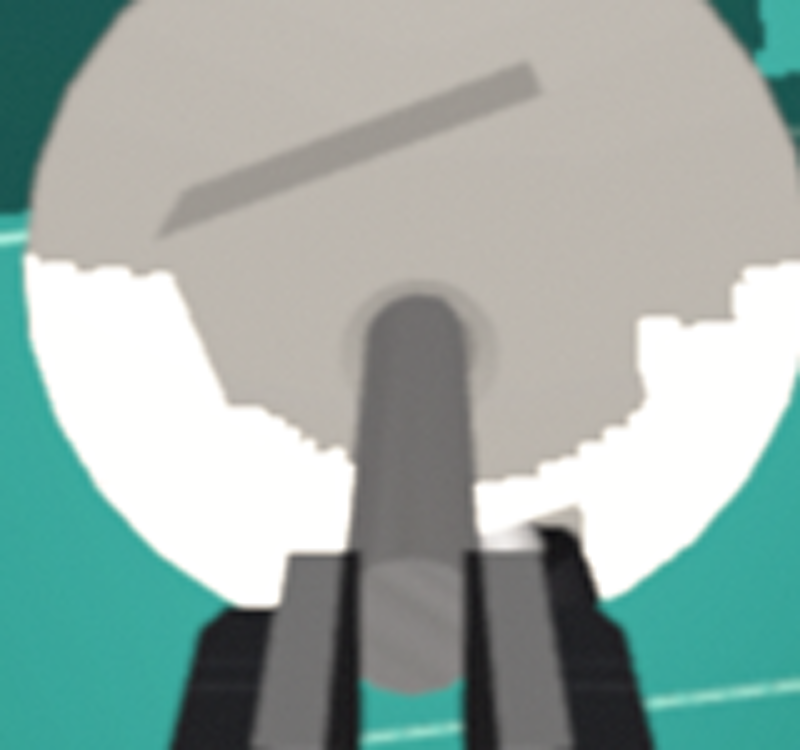

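View pics/c11.png

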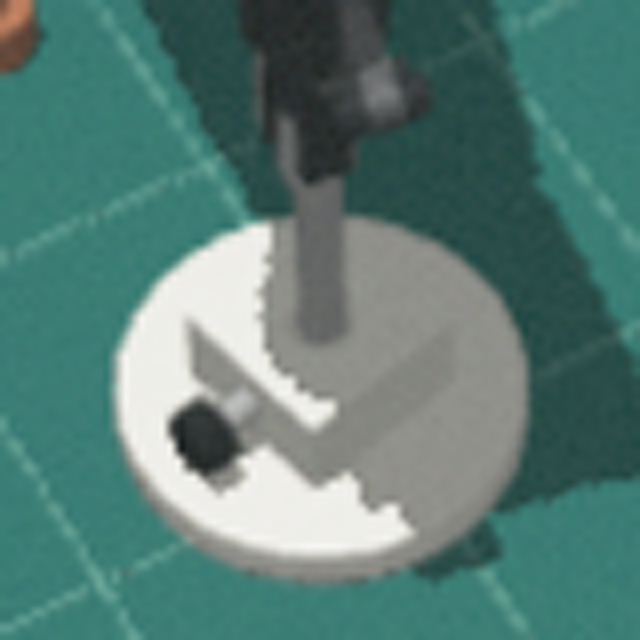

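{"name": "arm_command", "arguments": {
  "rows": [
    [0,0,0,0,0.04,0.4,-1],
    [0,0,0,0,0.04,0.8,-1],
    [0,0,0,0,0.04,1.2,-1],
    [0,0,0,0,0.04,1.6,-1],
    [0,0,0,0,0.04,2.0,-1],
    [0,0,0,0,0.04,2.2,-1],
    [0,0,0,0,0.04,2.2,-1]
  ]
}}

```text
clock: 8.72
position: [0.5778, -0.0151, 0.0721]
ee_rot: [-179.9, 0.0, 82.1]
wrist_force: [0.3, -0.8, -0.2]
opening: 0.105
```

```bash
python3 -c "
from h import *
go(.579,-.016,.070,82)
"
```

```text
pos [ 0.5778 -0.0151  0.0721] [-179.92    0.     82.15] F [ 0.3 -0.8 -0.2] op 0.105 t 8.72
az 0.003  d -0.07 0.13 0.21 cm j [ -7.9  16.4 -16.3  57.3  -0.   89.9]
```

Going freely, with no force. I'll lower another 3 mm and open gradually.

{"name": "arm_command", "arguments": {
  "rows": [
    [0,0,0,0,0,0.1,-1],
    [0,0,0,0,0,0.2,-1],
    [0,0,0,0,0,0.25,-1],
    [0,0,0,0,0,0.25,-1]
  ]
}}

```text
clock: 9.05
position: [0.5785, -0.0152, 0.0705]
ee_rot: [180.0, 0.0, 82.2]
wrist_force: [0.5, 0.3, -0.6]
opening: 0.106
```

{"name": "arm_command", "arguments": {
  "rows": [
    [0,0,0,0,0,0,-0.6],
    [0,0,0,0,0,0,-0.4],
    [0,0,0,0,0,0,0],
    [0,0,0,0,0,0,0.5],
    [0,0,0,0,0,0,1],
    [0,0,0,0,0,0,1],
    [0,0,0,0,0,0,1],
    [0,0,0,0,0,0,1]
  ]
}}

```text
clock: 9.72
position: [0.5784, -0.0152, 0.0705]
ee_rot: [180.0, -0.0, 82.2]
wrist_force: [-0.0, 0.6, -0.5]
opening: 1.0
```

```bash
python3 -c "
from h import *
go(.579,-.016,.070,82)
snap('wrist','w7'); snap('scene','s7')
crop('w7',200,180,440,360,3,'c12');crop('s7',270,200,350,300,7,'c13')
"
```

```text
pos [ 0.5784 -0.0152  0.0705] [180.    -0.    82.15] F [-0.   0.6 -0.5] op 1.0 t 9.72
az 0.003  d -0.07 0.07 0.05 cm j [ -7.9  16.5 -16.4  57.1   0.   89.9]
```

View pics/c12.png

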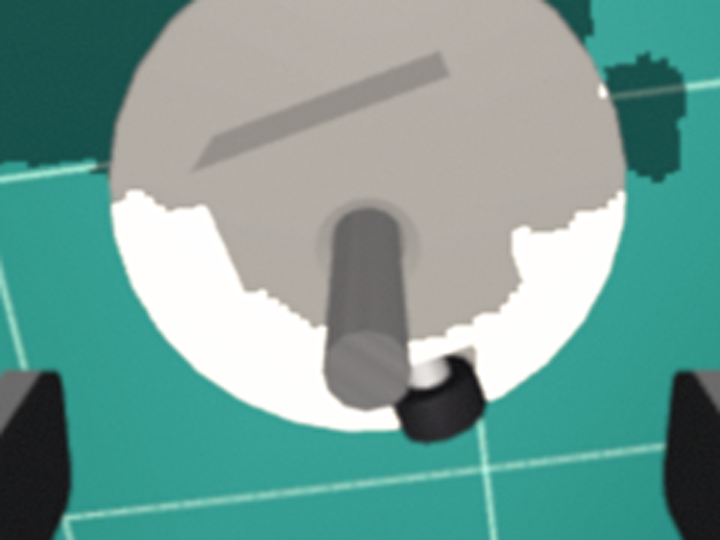

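View pics/c13.png

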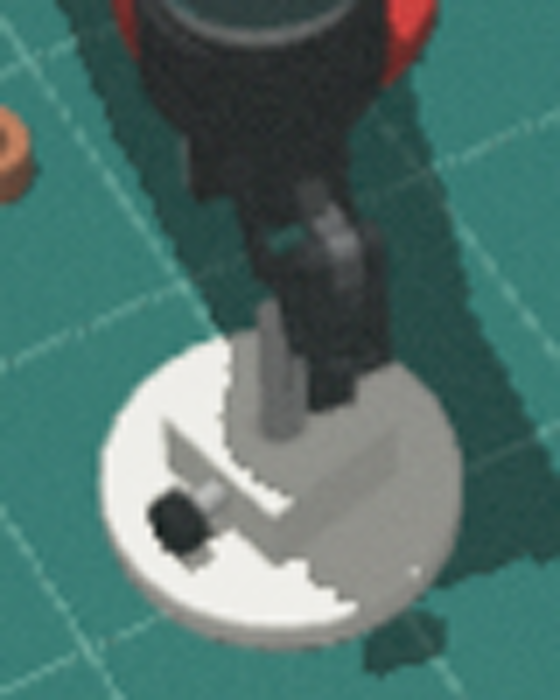

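Released, and the pin stands in the bore. I'll retreat straight up and check its height.

{"name": "arm_command", "arguments": {
  "rows": [
    [0,0,0,0,0,-2,1],
    [0,0,0,0,0,-5,1],
    [0,0,0,0,0,-8,1],
    [0,0,0,0,0,-11,1],
    [0,0,0,0,0,-13,1],
    [0,0,0,0,0,-13,1],
    [0,0,0,0,0,-13,1],
    [0,0,0,0,0,-13,1]
  ]
}}

```text
clock: 10.48
position: [0.5778, -0.0151, 0.1996]
ee_rot: [-179.9, -0.0, 82.2]
wrist_force: [-1.0, -0.1, -0.7]
opening: 1.001
```

```bash
python3 -c "
from h import *
go(.498,.2245,.2,164)
snap('wrist','w8'); crop('w8',250,170,400,300,5,'c14')
c=load('w8');P=cloud(c)
m=(P[...,2]>.085)&(P[...,2]<.13); m[:150]=0;m[300:]=0;m[:,:280]=0;m[:,370:]=0
q=P[m];print(len(q),np.median(q[:,2]),q[:,2].max(),np.mean(q,0),np.argwhere(m).mean(0))
# boss top, foot top for bias
b=P[(abs(P[...,0]-.579)<.02)&(abs(P[...,1]+.01)<.03)&(P[...,2]>.04)&(P[...,2]<.06)];print('boss',np.median(b[:,2]))
"
```

```text
pos [ 0.5778 -0.0151  0.1996] [-179.93   -0.     82.15] F [-1.  -0.1 -0.7] op 1.001 t 10.48
az -1.429  d 22.65 -11.18 -0.04 cm j [-7.9 11.  -7.  72.1  0.  89.9]
304 0.1067837966167907 0.10876802476626496 [ 0.57740727 -0.01089732  0.10398774] [229.05592105 322.21710526]
boss 0.04893862392598682
```

View pics/c14.png

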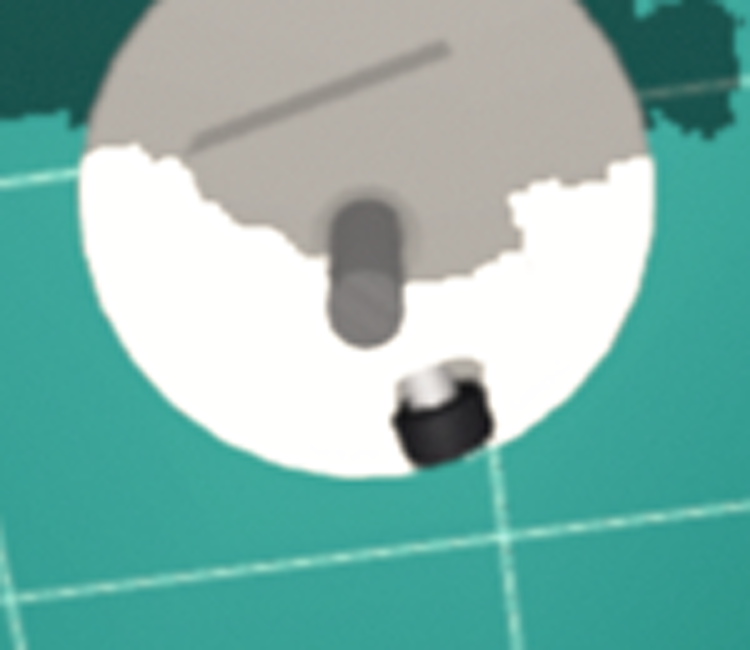

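{"name": "arm_command", "arguments": {
  "rows": [
    [0,0,-1.43,22.6,-11.2,0,1],
    [0,0,-1.43,22.6,-11.2,0,1],
    [0,0,-1.43,22.6,-11.2,0,1],
    [0,0,-1.43,22.6,-11.2,0,1],
    [0,0,-1.43,22.6,-11.2,0,1],
    [0,0,-1.43,22.6,-11.2,0,1],
    [0,0,-1.43,22.6,-11.2,0,1],
    [0,0,-1.43,22.6,-11.2,0,1]
  ]
}}

```text
clock: 11.2
position: [0.4957, 0.2262, 0.1983]
ee_rot: [-179.8, -0.1, 140.1]
wrist_force: [0.4, -1.0, 0.2]
opening: 1.004
```

{"name": "arm_command", "arguments": {
  "rows": [
    [0,0,0,0,0,0,1],
    [0,0,0,0,0,0,1],
    [0,0,0,0,0,0,1]
  ]
}}

```text
clock: 11.45
position: [0.4978, 0.2234, 0.1993]
ee_rot: [-179.9, -0.1, 139.3]
wrist_force: [0.5, 0.6, -0.0]
opening: 0.997
```

```bash
python3 -c "
from h import *
c=load('w8'); print('pin',atz(c,250+366.5/5-.5,170+309.5/5-.5,.108))
go(.498,.2245,.2,164)
"
```

```text
pin [ 0.57775286 -0.01195425  0.108     ]
pos [0.4978 0.2234 0.1993] [-1.7990e+02 -6.0000e-02  1.3926e+02] F [ 0.5  0.6 -0. ] op 0.997 t 11.45
az -0.432  d 0.06 0.09 -0.07 cm j [ 17.4   7.7 -10.9  71.5  -0.   58.1]
```

{"name": "arm_command", "arguments": {
  "rows": [
    [0,0,-0.432,0,0,0,1],
    [0,0,-0.432,0,0,0,1],
    [0,0,-0.432,0,0,0,1],
    [0,0,-0.432,0,0,0,1],
    [0,0,-0.432,0,0,0,1],
    [0,0,-0.432,0,0,0,1]
  ]
}}

```text
clock: 11.95
position: [0.4984, 0.2233, 0.2001]
ee_rot: [-180.0, -0.0, 164.0]
wrist_force: [0.4, -0.2, -0.0]
opening: 1.004
```

```bash
python3 -c "
from h import *
go(.498,.2245,.2,164)
snap('wrist','w9')
"
```

```text
pos [0.4984 0.2233 0.2001] [-1.7998e+02 -3.0000e-02  1.6396e+02] F [ 0.4 -0.2 -0. ] op 1.004 t 11.95
az -0.001  d 0.08 0.10 0.01 cm j [ 17.3   7.7 -10.9  71.5   0.   33.4]
```

View pics/w9.png

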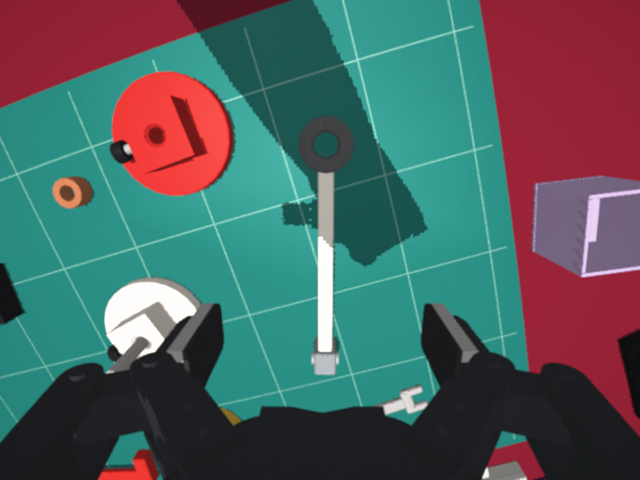

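```bash
python3 -c "
from h import *
c=load('w9'); e=atz(c,326,144,.04); g=atz(c,324.5,362,.04); d=g-e;d[2]=0;print(e,g,np.linalg.norm(d),np.degrees(np.arctan2(d[1],d[0]))); print('bal',e+.07*d/np.linalg.norm(d))
crop('w9',280,100,370,380,2,'c15')"
```

```text
[0.43022019 0.24685366 0.04      ] [0.66389946 0.17874397 0.04      ] 0.24340281981896306 -16.249637403822593
bal [0.4974238  0.22726606 0.04      ]
```

View pics/c15.png

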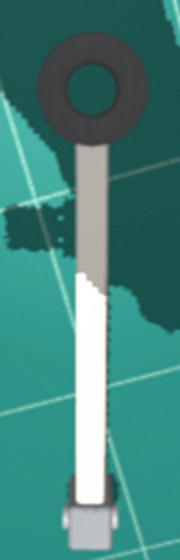

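{"name": "arm_command", "arguments": {
  "rows": [
    [0,0,0,0,0.24,3,1],
    [0,0,0,0,0.24,6.5,1],
    [0,0,0,0,0.24,10,1],
    [0,0,0,0,0.24,13,1],
    [0,0,0,0,0.24,15.5,1],
    [0,0,0,0,0.24,17,1],
    [0,0,0,0,0.24,17,1],
    [0,0,0,0,0.24,17,1]
  ]
}}

```text
clock: 12.67
position: [0.4981, 0.2258, 0.0297]
ee_rot: [-179.9, -0.1, 164.1]
wrist_force: [0.1, -0.5, 0.7]
opening: 1.001
```

```bash
python3 -c "
from h import *
go(.498,.2258,.007,164)
snap('wrist','w10')
"
```

```text
pos [0.4981 0.2258 0.0297] [-1.7992e+02 -1.2000e-01  1.6411e+02] F [ 0.1 -0.5  0.7] op 1.001 t 12.67
az 0.002  d 0.01 -0.01 2.27 cm j [ 17.6  16.2 -22.6  51.3   0.   33.5]
```

View pics/w10.png

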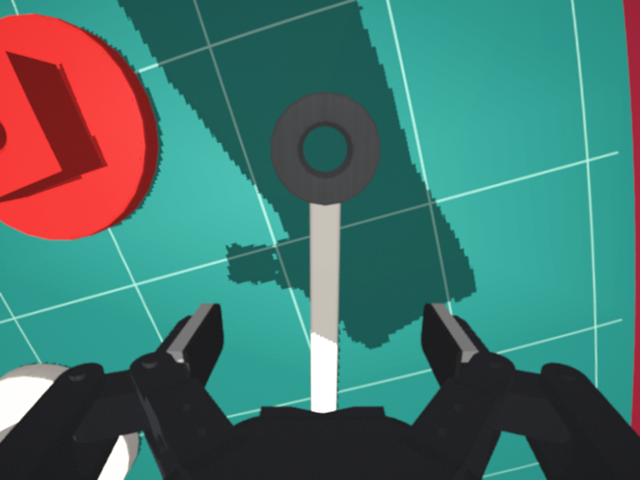

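Eye at (326,148), and the bar is centred between the fingers and aligned with them. I'll descend the rest and grip with 60 N.

{"name": "arm_command", "arguments": {
  "rows": [
    [0,0,0,0,0,1.2,1],
    [0,0,0,0,0,2.2,1],
    [0,0,0,0,0,2.2,1],
    [0,0,0,0,0,2.2,0.4],
    [0,0,0,0,0,2.2,-0.2],
    [0,0,0,0,0,2.2,-0.6],
    [0,0,0,0,0,2.2,-1],
    [0,0,0,0,0,2.2,-1]
  ],
  "newtons": 70
}}

```text
clock: 13.38
position: [0.4994, 0.2264, 0.0089]
ee_rot: [180.0, 0.0, 164.2]
wrist_force: [0.2, 0.9, 0.4]
opening: 0.301
```

{"name": "arm_command", "arguments": {
  "rows": [
    [0,0,0,0,0,0,-1],
    [0,0,0,0,0,0,-1],
    [0,0,0,0,0,0,-1],
    [0,0,0,0,0,0,-1],
    [0,0,0,0,0,0,-1]
  ]
}}

```text
clock: 13.8
position: [0.499, 0.2263, 0.0084]
ee_rot: [-180.0, -0.0, 164.2]
wrist_force: [0.2, 0.3, 0.4]
opening: 0.001
```

```bash
python3 -c "
from h import *
go(.498,.2258,.007,164)
snap('wrist','w11')
c=load('w11'); s=arm.get_state()
e=atz(c,326,148,.04);print(e)
"
```

```text
pos [0.499  0.2263 0.0084] [-180.    -0.   164.2] F [0.2 0.3 0.4] op 0.001 t 13.8
az 0.003  d 0.08 -0.07 0.14 cm j [ 17.6  17.7 -23.7  48.6  -0.   33.4]
[0.43061945 0.24731521 0.04      ]
```

View pics/w11.png

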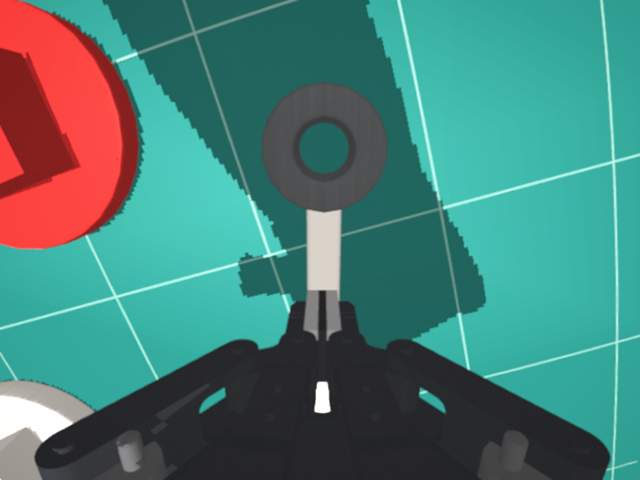

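The opening reads 0.001, so the fingers closed above the bar and hold nothing. The pads' visible lower ends look higher than the reported TCP, so I'll measure where the tips really are.

```bash
python3 -c "
from h import *
c=load('w11');P=cloud(c); s=arm.get_state(); t=s['position']; w=np.radians(s['ee_rot'][2])
X=np.array([np.cos(w),np.sin(w),0]);Y=np.array([X[1],-X[0],0])
for u,v in [(311,293),(311,300),(311,315),(335,293),(335,300),(335,315),(322,280),(324,250),(322,395),(325,100),(298,310)]:
  q=P[v,u]; print(u,v,q.round(4),'tool',((q-t)@X).round(4),((q-t)@Y).round(4),'above tcp',(q[2]-t[2]).round(4))
crop('w11',270,260,380,420,5,'c16'); snap('scene','s11'); crop('s11',330,150,430,250,6,'c17')"
```

```text
311 293 [0.4868 0.2247 0.0525] tool 0.0113 -0.0048 above tcp 0.0441
311 300 [0.4871 0.2248 0.0587] tool 0.011 -0.0046 above tcp 0.0503
311 315 [0.4872 0.2252 0.0717] tool 0.0111 -0.0042 above tcp 0.0633
335 293 [0.4897 0.2347 0.0524] tool 0.0112 0.0056 above tcp 0.044
335 300 [0.4891 0.2345 0.0602] tool 0.0117 0.0053 above tcp 0.0518
335 315 [0.4896 0.234  0.0717] tool 0.0111 0.0049 above tcp 0.0633
322 280 [0.4899 0.2288 0.0336] tool 0.0095 -0.0001 above tcp 0.0252
324 250 [0.4756 0.2338 0.0329] tool 0.0246 0.0009 above tcp 0.0245
322 395 [0.5566 0.2099 0.0324] tool -0.0599 -0.0001 above tcp 0.024
325 100 [0.4125 0.252  0.041 ] tool 0.0902 0.0012 above tcp 0.0326
298 310 [0.489  0.2187 0.0609] tool 0.0075 -0.0099 above tcp 0.0525
```

View pics/c17.png

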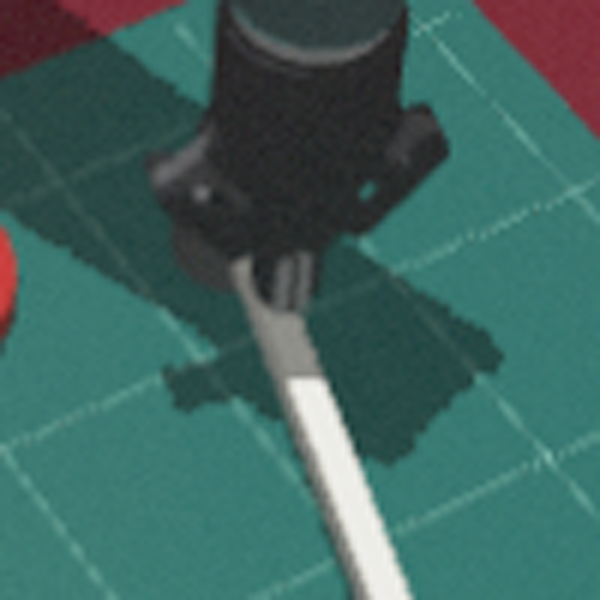

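View pics/c16.png

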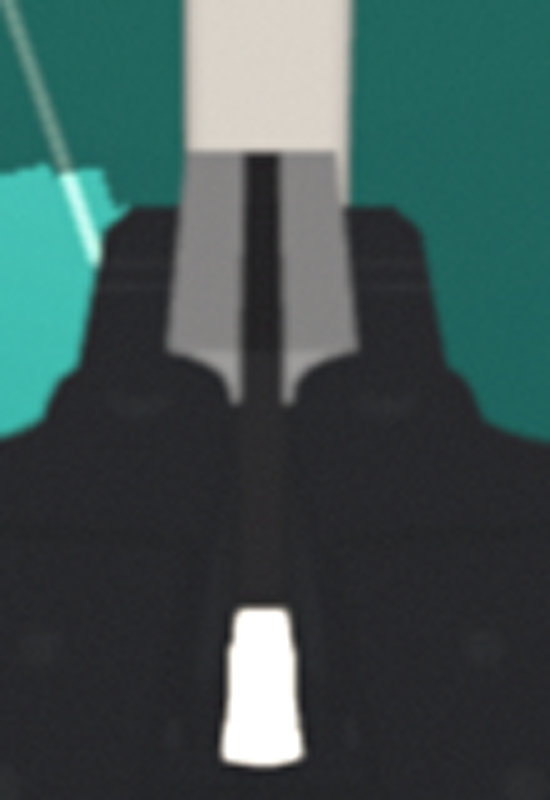

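The pads end about 4 cm above the reported TCP. The camera says around 41 mm, and the fact that the pin was gripped caps it at under 39 mm. So the fingers shut just above the bar, untouched (force about 0). I'll open, go lower in steps and watch the force.

{"name": "arm_command", "arguments": {
  "rows": [
    [0,0,0,0,0,0,1],
    [0,0,0,0,0,0,1],
    [0,0,0,0,0,0,1],
    [0,0,0,0,0,0,1],
    [0,0,0,0,0,0,1],
    [0,0,0,0,0,0,1]
  ]
}}

```text
clock: 14.4
position: [0.499, 0.2263, 0.0084]
ee_rot: [-180.0, -0.0, 164.2]
wrist_force: [-1.3, 0.7, 0.4]
opening: 0.847
```

{"name": "arm_command", "arguments": {
  "rows": [
    [0,0,0,-0.05,-0.05,0.4,1],
    [0,0,0,-0.05,-0.05,0.8,1],
    [0,0,0,-0.05,-0.05,1.2,1],
    [0,0,0,-0.05,-0.05,1.6,1],
    [0,0,0,-0.05,-0.05,2.0,1],
    [0,0,0,-0.05,-0.05,2.4,1],
    [0,0,0,-0.05,-0.05,2.6,1],
    [0,0,0,-0.05,-0.05,2.6,1]
  ]
}}

```text
clock: 15.07
position: [0.4987, 0.2254, -0.0184]
ee_rot: [-180.0, -0.1, 164.2]
wrist_force: [0.5, -0.0, 0.4]
opening: 1.001
```

```bash
python3 -c "
from h import *
go(.498,.2258,-.018,164)
snap('wrist','w12'); snap('scene','s12'); crop('s12',330,150,430,250,6,'c18')
c=load('w12');P=cloud(c)
for u,v in [(213,308),(208,330),(432,308),(437,330),(324,100)]: print(u,v,P[v,u].round(4))
"
```

```text
pos [ 0.4987  0.2254 -0.0184] [-1.7995e+02 -7.0000e-02  1.6420e+02] F [ 0.5 -0.   0.4] op 1.001 t 15.07
az 0.003  d 0.08 0.02 -0.04 cm j [ 17.6  19.7 -24.9  45.5  -0.   33.4]
213 308 [0.4767 0.1869 0.0398]
208 330 [0.4813 0.1859 0.0485]
432 308 [0.4998 0.2703 0.0407]
437 330 [0.5028 0.2683 0.0514]
324 100 [0.415  0.25   0.0395]
```

View pics/w12.png

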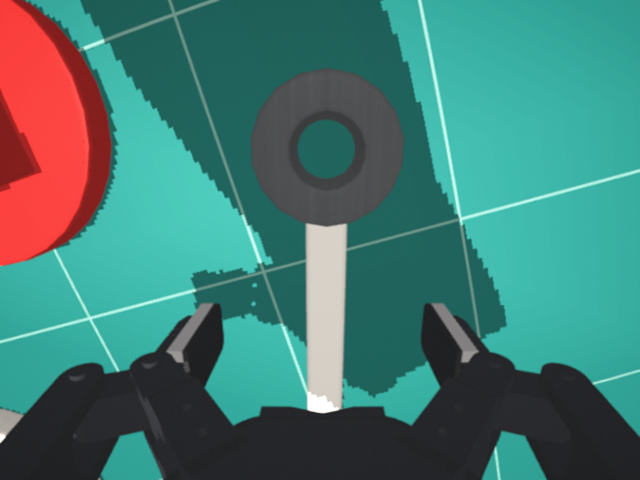

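View pics/c18.png

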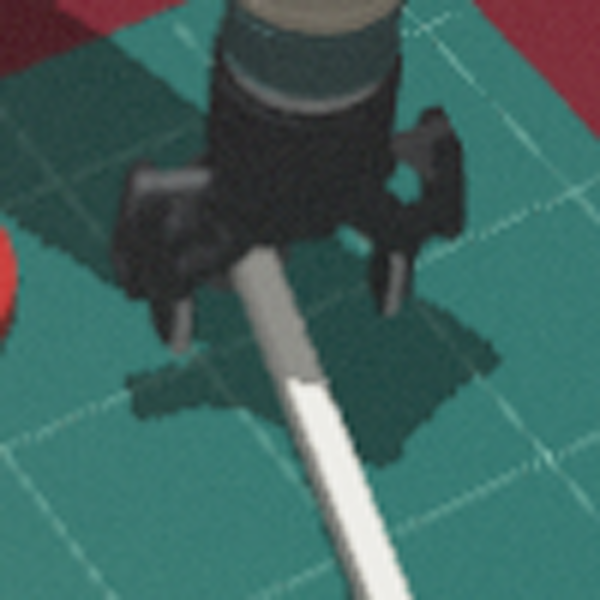

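{"name": "arm_command", "arguments": {
  "rows": [
    [0,0,0,0,0,0.4,1],
    [0,0,0,0,0,0.8,1],
    [0,0,0,0,0,0.9,1],
    [0,0,0,0,0,0.9,0.4],
    [0,0,0,0,0,0.9,-0.2],
    [0,0,0,0,0,0.9,-0.6],
    [0,0,0,0,0,0.9,-1],
    [0,0,0,0,0,0.9,-1]
  ],
  "newtons": 70
}}

```text
clock: 15.83
position: [0.4995, 0.2257, -0.0264]
ee_rot: [180.0, 0.0, 164.2]
wrist_force: [0.4, 0.5, -0.5]
opening: 0.296
```

{"name": "arm_command", "arguments": {
  "rows": [
    [0,0,0,0,0,0,-1],
    [0,0,0,0,0,0,-1],
    [0,0,0,0,0,0,-1],
    [0,0,0,0,0,0,-1],
    [0,0,0,0,0,0,-1],
    [0,0,0,0,0,0,-1]
  ]
}}

```text
clock: 16.33
position: [0.4997, 0.226, -0.0261]
ee_rot: [180.0, 0.0, 164.2]
wrist_force: [-0.4, 0.8, 3.9]
opening: 0.172
```

```bash
python3 -c "
from h import *
go(.498,.2258,-.027,164)
snap('wrist','w13')
"
```

```text
pos [ 0.4997  0.226  -0.0261] [1.7996e+02 3.0000e-02 1.6421e+02] F [-0.4  0.8  3.9] op 0.172 t 16.33
az 0.004  d 0.16 -0.06 0.09 cm j [ 17.6  20.3 -25.2  44.4   0.   33.4]
```

View pics/w13.png

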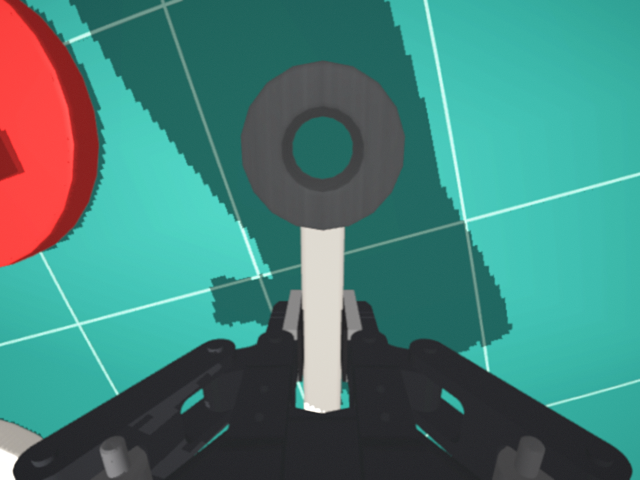

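The bar is gripped (opening 0.17). I'll raise the grip force and lift gently.

{"name": "arm_command", "arguments": {
  "rows": [
    [0,0,0,0,0,0,-1],
    [0,0,0,0,0,-0.4,-1],
    [0,0,0,0,0,-0.9,-1],
    [0,0,0,0,0,-1.5,-1],
    [0,0,0,0,0,-2.2,-1],
    [0,0,0,0,0,-3,-1],
    [0,0,0,0,0,-3,-1],
    [0,0,0,0,0,-3,-1]
  ],
  "newtons": 100
}}

```text
clock: 17.05
position: [0.5003, 0.2259, 0.0043]
ee_rot: [179.9, 0.1, 164.2]
wrist_force: [-0.0, 0.3, -2.8]
opening: 0.164
```

```bash
python3 -c "
from h import *
go(.498,.2258,-.027,164)
snap('wrist','w14');snap('scene','s14');crop('s14',330,150,430,290,4,'c19')
print(arm.get_state()['wrist_torque'])
for n in ['w13','w14']:
  P=cloud(load(n)); print(n,P[90,323],P[200,323],P[240,323],P[280,323])
"
```

```text
pos [0.5003 0.2259 0.0043] [1.7994e+02 1.0000e-01 1.6420e+02] F [-0.   0.3 -2.8] op 0.164 t 17.05
az 0.003  d 0.21 -0.07 3.13 cm j [ 17.6  18.  -23.8  48.   -0.   33.4]
[-0.01860658 -0.01617909 -0.02469033]
w13 [0.41367892 0.25056041 0.0397575 ] [0.44649655 0.24128394 0.04016771] [0.46141273 0.23708957 0.0344075 ] [0.47669684 0.23277416 0.03372616]
w14 [0.41356128 0.2503732  0.06926213] [0.44662428 0.24102334 0.06895565] [0.46149471 0.23683484 0.06386238] [0.47648889 0.23259544 0.06406026]
```

View pics/w14.png

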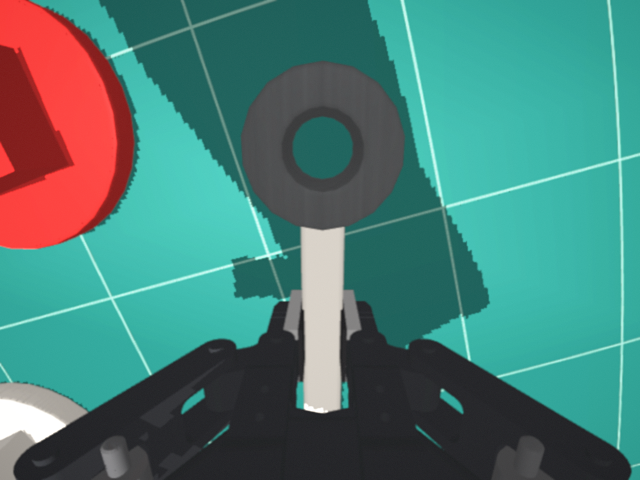

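View pics/c19.png

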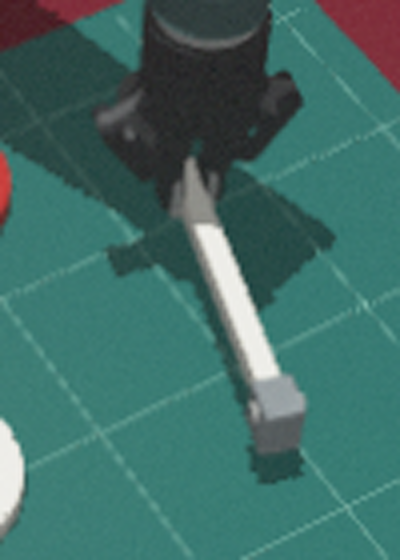

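```bash
python3 -c "
from h import *
crop('w14',230,50,420,240,4,'c20')
for n,v,z,t in [('w13',146,.04,[.4997,.226,0]),('w14',146,.07,[.5003,.2259,0])]:
  c=load(n);e=atz(c,323,v,z);d=e-t;w=np.radians(164.2);print(e,d[0]*np.cos(w)+d[1]*np.sin(w),d[0]*np.sin(w)-d[1]*np.cos(w))
"
```

```text
[0.4297977  0.24600349 0.04      ] 0.07270780902128549 0.00021470262399426315
[0.42973715 0.24579553 0.07      ] 0.07331400256551548 -6.903268407027277e-05
```

View pics/c20.png

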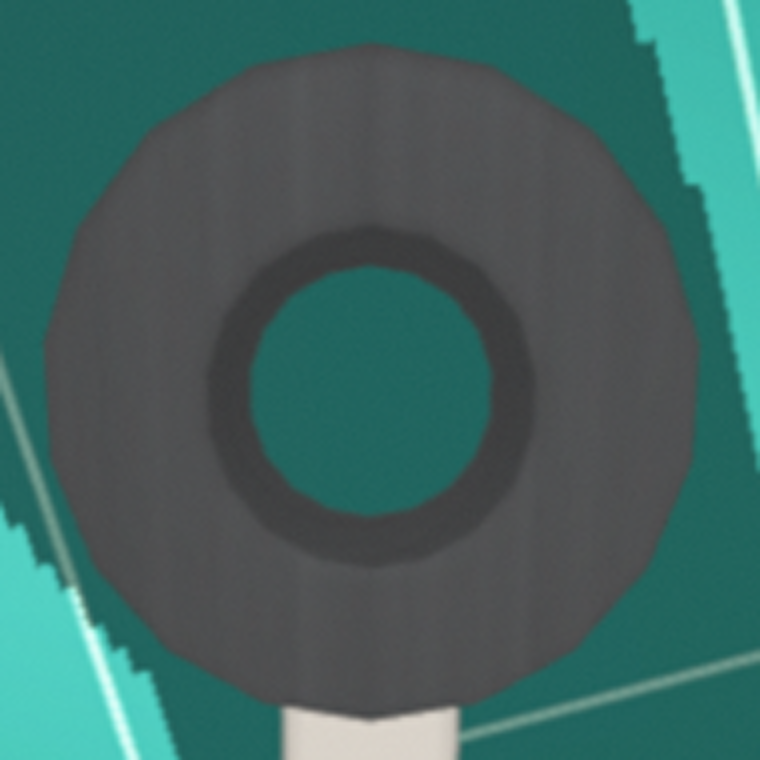

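{"name": "arm_command", "arguments": {
  "rows": [
    [0,0,0,0,0,-1,-1],
    [0,0,0,0,0,-2.5,-1],
    [0,0,0,0,0,-4.5,-1],
    [0,0,0,0,0,-6.5,-1],
    [0,0,0,0,0,-8.5,-1],
    [0,0,0,0,0,-10.5,-1],
    [0,0,0,0,0,-11.8,-1],
    [0,0,0,0,0,-12.3,-1]
  ]
}}

```text
clock: 17.82
position: [0.501, 0.2262, 0.1295]
ee_rot: [179.9, 0.2, 164.2]
wrist_force: [0.6, 1.1, -4.1]
opening: 0.165
```

```bash
python3 -c "
from h import *
go(.6486,-.0328,.1295,164.2)"
```

```text
pos [0.501  0.2262 0.1295] [179.86   0.21 164.2 ] F [ 0.6  1.1 -4.1] op 0.165 t 17.82
az 0.000  d -21.26 -20.90 -0.00 cm j [ 17.6  10.5 -16.3  62.9  -0.   33.4]
```

{"name": "arm_command", "arguments": {
  "rows": [
    [0,0,0,-0.3,-0.3,0,-1],
    [0,0,0,-1,-1,0,-1],
    [0,0,0,-2,-2,0,-1],
    [0,0,0,-3.3,-3.2,0,-1],
    [0,0,0,-4.6,-4.5,0,-1],
    [0,0,0,-6,-5.9,0,-1],
    [0,0,0,-7.4,-7.3,0,-1],
    [0,0,0,-8.8,-8.6,0,-1]
  ]
}}

```text
clock: 18.48
position: [0.5596, 0.1169, 0.1244]
ee_rot: [-179.9, -0.2, 164.2]
wrist_force: [0.5, 0.4, -3.8]
opening: 0.161
```

{"name": "arm_command", "arguments": {
  "rows": [
    [0,0,0,-1.4,-1.4,0,-1],
    [0,0,0,-2.8,-2.8,0,-1],
    [0,0,0,-4.2,-4.2,0,-1],
    [0,0,0,-5.4,-5.4,0,-1],
    [0,0,0,-6.4,-6.4,0,-1],
    [0,0,0,-7.2,-7.1,0,-1],
    [0,0,0,-7.7,-7.6,0,-1],
    [0,0,0,-8,-7.8,0,-1]
  ]
}}

```text
clock: 19.15
position: [0.6166, 0.0212, 0.1261]
ee_rot: [-180.0, -0.0, 164.2]
wrist_force: [0.1, 1.1, -4.1]
opening: 0.167
```

```bash
python3 -c "
from h import *
go(.6486,-.0328,.1295,164.2)
snap('wrist','w15')"
```

```text
pos [0.6166 0.0212 0.1261] [-1.7999e+02 -4.0000e-02  1.6416e+02] F [ 0.1  1.1 -4.1] op 0.167 t 19.15
az -0.001  d -4.56 -4.32 -0.34 cm j [-4.  17.5 -7.8 64.8  0.  11.8]
```

View pics/w15.png

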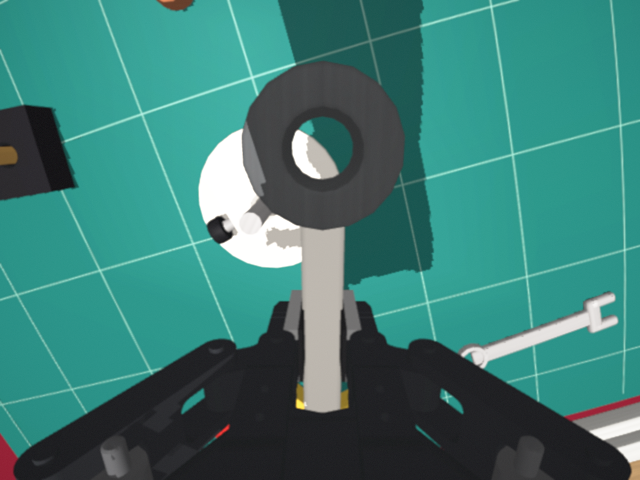

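```bash
python3 -c "
from h import *
c=load('w15'); p=atz(c,251,223,.108); w=np.radians(164.16); X=np.array([np.cos(w),np.sin(w),0]);Y=np.array([X[1],-X[0],0])
for v in (146,148.5):
  e=atz(c,323,v,.192); d=p-e; print('pin',p,'eye',e,'move tool cm',d@X*100,d@Y*100)
crop('w15',220,190,290,250,8,'c21')"
```

```text
pin [ 0.57874431 -0.01174122  0.108     ] eye [0.5470798  0.04144909 0.192     ] move tool cm -4.498053555370853 -4.252765546292558
pin [ 0.57874431 -0.01174122  0.108     ] eye [0.54782819 0.04123693 0.192     ] move tool cm -4.420265197119801 -4.252783027881631
```

View pics/c21.png

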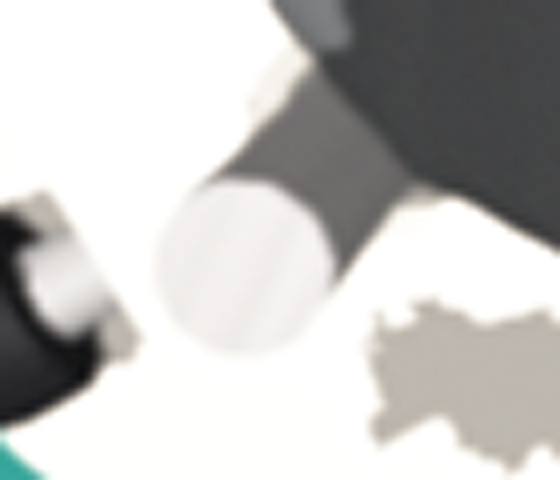

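{"name": "arm_command", "arguments": {
  "rows": [
    [0,0,0,-0.4,-0.4,0,-1],
    [0,0,0,-1.2,-1.2,0,-1],
    [0,0,0,-2.1,-2.1,0,-1],
    [0,0,0,-3,-2.9,0,-1],
    [0,0,0,-3.8,-3.6,0,-1],
    [0,0,0,-4.3,-4.1,0,-1],
    [0,0,0,-4.5,-4.3,0,-1],
    [0,0,0,-4.5,-4.3,0,-1]
  ]
}}

```text
clock: 19.87
position: [0.6484, -0.0325, 0.1263]
ee_rot: [180.0, -0.0, 164.1]
wrist_force: [-0.5, 0.3, -4.4]
opening: 0.164
```

{"name": "arm_command", "arguments": {
  "rows": [
    [0,0,0,0,0,0,-1],
    [0,0,0,0,0,0,-1],
    [0,0,0,0,0,0,-1],
    [0,0,0,0,0,0,-1]
  ]
}}

```text
clock: 20.2
position: [0.6476, -0.031, 0.1264]
ee_rot: [180.0, -0.0, 164.2]
wrist_force: [-1.2, 0.3, -3.5]
opening: 0.164
```

```bash
python3 -c "
from h import *
go(.6486,-.0328,.1295,164.2)
snap('wrist','w16');snap('scene','s16');snap('top','t16');crop('w16',230,50,420,240,4,'c22');crop('s16',250,180,410,300,5,'c23');crop('t16',290,180,410,280,6,'c24')"
```

```text
pos [ 0.6476 -0.031   0.1264] [ 1.8000e+02 -2.0000e-02  1.6423e+02] F [-1.2  0.3 -3.5] op 0.164 t 20.2
az 0.001  d -0.14 -0.14 -0.31 cm j [-8.5 20.5 -3.6 66.   0.   7.3]
```

View pics/c22.png

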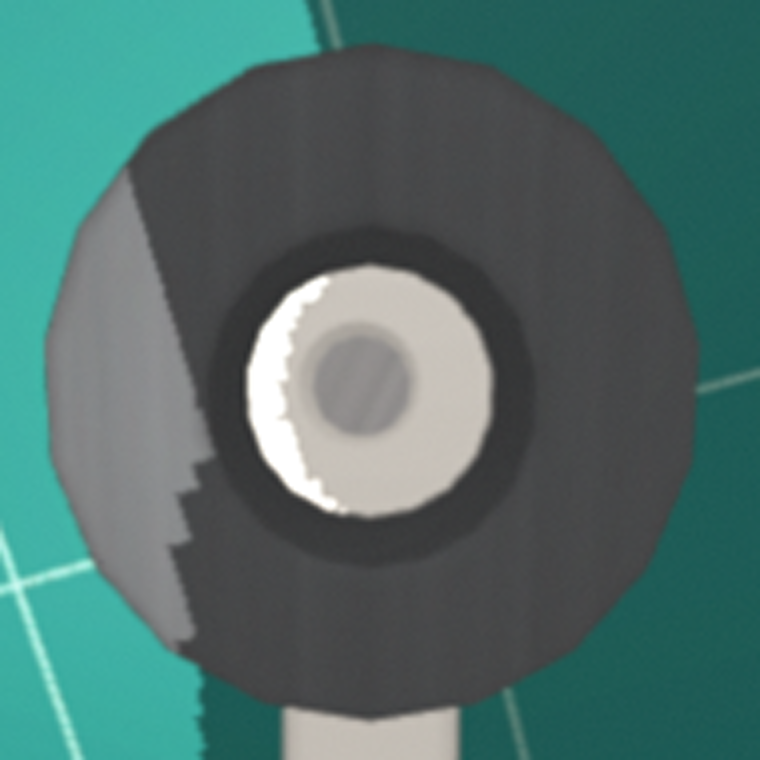

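View pics/c23.png

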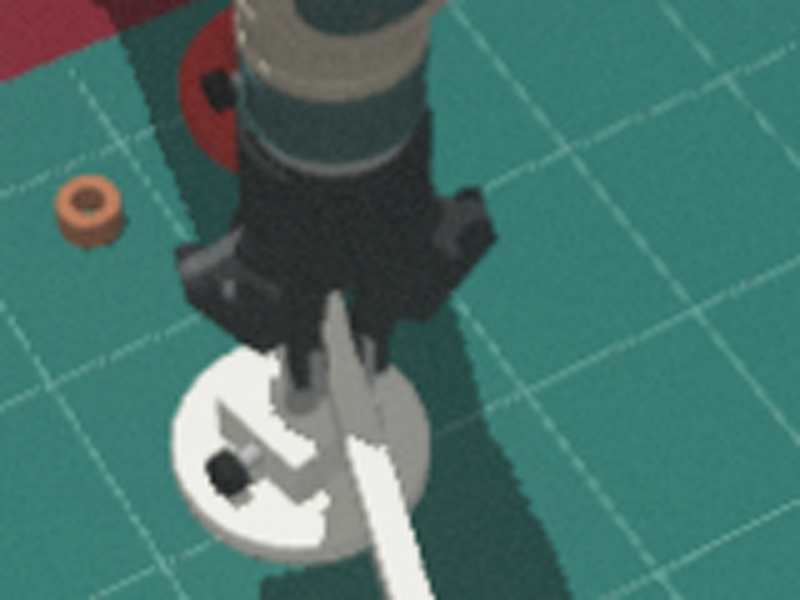

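View pics/c24.png

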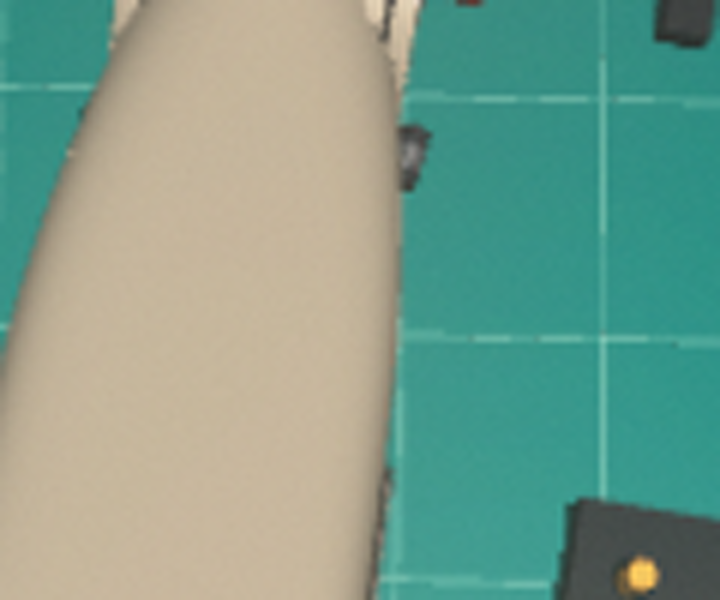

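```bash
python3 -c "
from h import *
c=load('w16'); g=lambda x,y,z:atz(c,230+(x+.5)/4-.5,50+(y+.5)/4-.5,z)
w=np.radians(164.2); X=np.array([np.cos(w),np.sin(w),0]);Y=np.array([X[1],-X[0],0])
p=g(363,386,.108)
for n,e in dict(holebot=g(369.5,390.5,.1525),holetop=g(371,397,.1925),outer=g(371,381,.1925)).items(): d=p-e;print(n,e,(d@X*1000).round(2),(d@Y*1000).round(2))
print('pin',p, 'r bot',np.linalg.norm(g(246,390,.1525)-g(493,390,.1525)))
P=cloud(c); print('levelness',P[60,323],P[230,323],'eye top'); print([P[v,323][2].round(4) for v in (70,80,90,195,210,222,250,270,290)], 'pintop z',P[146:149,318:322,2].mean())
"
```

```text
holebot [ 0.57867244 -0.0116265   0.1525    ] -0.05 -0.91
holetop [ 0.57862463 -0.01148219  0.1925    ] -0.13 -1.04
outer [ 0.57742997 -0.01114448  0.1925    ] -1.37 -1.04
pin [ 0.57846939 -0.0125184   0.108     ] r bot 0.026749618104504953
levelness [0.51458435 0.00733172 0.00074166] [ 0.60611973 -0.01901283  0.18595687] eye top
[np.float64(0.1916), np.float64(0.1928), np.float64(0.1923), np.float64(0.1927), np.float64(0.1929), np.float64(0.192), np.float64(0.1856), np.float64(0.1862), np.float64(0.1862)] pintop z 0.10760259975452167
```

The eye is within about 1 mm of the pin axis, 44 mm above its top, and level. I'll make a 1 mm trim, let it settle and check stillness.

{"name": "arm_command", "arguments": {
  "rows": [
    [0,0,0,0,-0.1,0.5,-1],
    [0,0,0,0,-0.1,0.8,-1],
    [0,0,0,0,-0.1,0.8,-1],
    [0,0,0,0,-0.1,0.8,-1],
    [0,0,0,0,-0.1,0.8,-1],
    [0,0,0,0,-0.1,0.8,-1],
    [0,0,0,0,-0.1,0.8,-1],
    [0,0,0,0,-0.1,0.8,-1]
  ]
}}

```text
clock: 21.02
position: [0.6478, -0.0325, 0.1186]
ee_rot: [180.0, 0.0, 164.2]
wrist_force: [-0.1, 0.0, -3.1]
opening: 0.163
```

```bash
python3 -c "
from h import *
go(.6486,-.0328,.12,164.2)
snap('wrist','w17');snap('scene','s17');crop('w17',230,50,420,240,4,'c25')
s=arm.get_state();print(s['qd'].round(2),s['position'])"
```

```text
pos [ 0.6478 -0.0325  0.1186] [1.800e+02 2.000e-02 1.642e+02] F [-0.1  0.  -3.1] op 0.163 t 21.02
az -0.000  d -0.08 -0.01 -0.14 cm j [-8.6 20.8 -4.1 65.1  0.   7.2]
[-0.02  0.08  0.02 -0.05 -0.09  0.06] [ 0.64776055 -0.03249966  0.11857057]
```

View pics/c25.png

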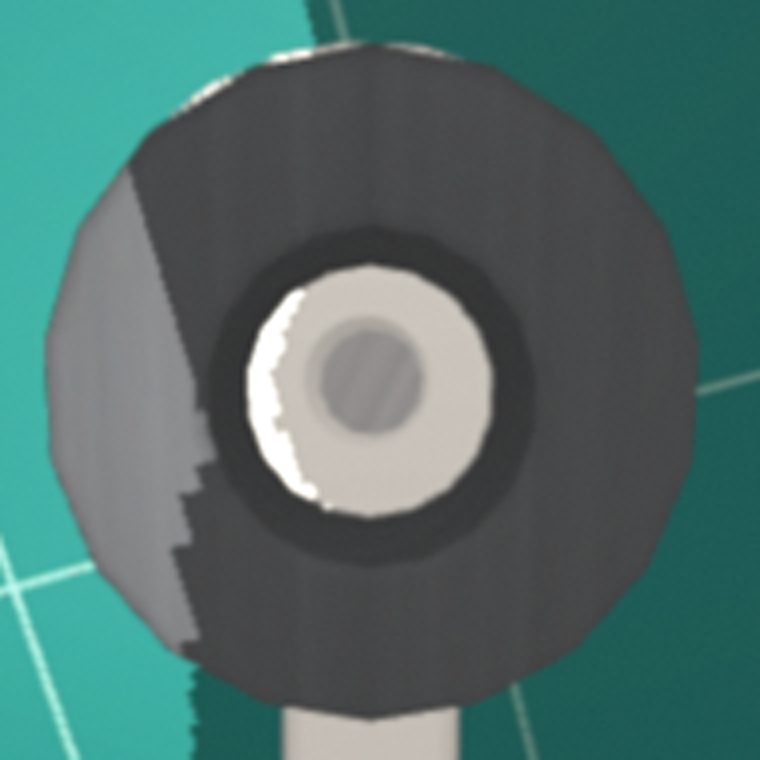

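View pics/s17.png

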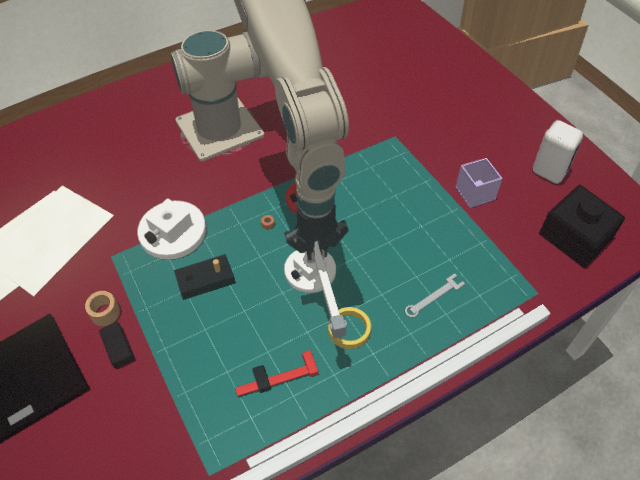

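The pin top at crop (373,382) shows centred through the eye hole at (370,390). The arm is still, and the scene view shows the bystanders where they were. Handing in.

```bash
python3 -c "
from h import *
print(order.close_job()); print(arm.get_state()['clock'])"
```

```text
the job is handed in; nothing more can be done
None
the job is handed in; nothing more can be done
```

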